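Make up and book out a canister-and-plates gift set

TASK

Make up the gift set on the wooden packing cradle: between the four dowels set the terracotta canister, then the cork ring squarely on its rim, then the black lid disc squarely on the cork, and lay every blue plate that is out on the bench in one square, flush pile on the cradle's green felt, long sides matching the felt. When the whole set is in place, take the scanner from its rest and hold it still, pointing straight down at the code on the ticket from about 10 cm, for two seconds; then put the scanner back on its rest as it was. Leave the other things on the bench alone, and should anything be knocked out of place, put it right.

Things in the scene. Friction and masses are not known exactly. Their poses are not given: they have to be found in the camera images.
- cradle: Dark wooden packing cradle, screwed to the bench: board 150 mm (its x) by 370 mm (its y), 12 mm thick; origin at the centre of its underside, z up. Carries the dowel pocket at its +y end, the ticket in the middle and the green felt towards its -y end.
- pocket (a point): Centre of the dowel pocket on the board's top face, 130 mm to +y of the board's centre; axes as the cradle's. Four pale upright dowels, 12 mm diameter, round-topped, 94 mm high above the board, stand round it at 28 mm in x and 28 mm in y from this point (one at each corner); they leave a round pocket of 67 mm diameter with 44 mm wide gaps between dowels towards +x, -x, +y and -y for the fingers.
- bay (a point): Centre of the green felt (126 mm along x, 76 mm along y, flush with the board) on the board's top face, 105 mm to -y of the board's centre; axes as the cradle's. The plates are piled here, centred, their long sides along the felt's x.
- code (a point): Centre of the black-and-white square code (35 mm) printed on the white packing ticket (90 by 70 mm) that lies flat, face up, at the board's centre, on its top face; axes as the cradle's.
- canister: Terracotta canister body, loose: round, open-topped, 62 mm diameter, 70 mm high, wall 6 mm, about 0.19 kg; origin at the centre of its underside, z up.
- cork: Cork ring, loose, lying flat: 62 mm outer and 38 mm inner diameter, 12 mm thick; origin at the centre of its underside, z up. Goes on the canister's rim.
- lid: Black lacquered lid disc with a thin brass circle on top, loose, lying flat: 62 mm diameter, 14 mm thick; origin at the centre of its underside, z up. Goes on the cork.
- plate1: Blue rectangular stoneware plate, loose, lying flat: 115 mm (its x) by 66 mm (its y), a flat slab 12 mm thick, so plates pile 12 mm apart; about 0.17 kg; origin at the centre of its underside, z up. Two to four of the four plates are there.
- plate2: Blue rectangular stoneware plate, loose, lying flat: 115 mm (its x) by 66 mm (its y), a flat slab 12 mm thick, so plates pile 12 mm apart; about 0.17 kg; origin at the centre of its underside, z up. Two to four of the four plates are there.
- plate3: Blue rectangular stoneware plate, loose, lying flat: 115 mm (its x) by 66 mm (its y), a flat slab 12 mm thick, so plates pile 12 mm apart; about 0.17 kg; origin at the centre of its underside, z up. Two to four of the four plates are there.
- plate4: Blue rectangular stoneware plate, loose, lying flat: 115 mm (its x) by 66 mm (its y), a flat slab 12 mm thick, so plates pile 12 mm apart; about 0.17 kg; origin at the centre of its underside, z up. Two to four of the four plates are there.
- rest: Grey scanner rest, fixed: base plate 120 by 85 mm, two saddles (12 mm thick, at x = -45 and +34 mm) whose tops are 85 mm above the bench, each with an 8 mm high cheek at either side, 42 mm apart inside; between the saddles (67 mm) the fingers have free room. Origin on the bench, z up; the scanner's head hangs beyond the +x end.
- rest_seat (a point): On the rest, at saddle-top height (85 mm), above its origin; axes as the rest's. The scanner's origin lies here when it is home, its x along the rest's x.
- scanner: Pistol scanner, 0.18 kg, on the rest, handle level, head pointing down: black handle 34 mm wide (y), 28 mm high, x = -60 to +55 mm; yellow head 46 mm wide, x = 45 to 90 mm, from 55 mm below to 35 mm above the origin. Origin on the handle's underside, between the saddles; x along the handle to the head, z up. Centre of mass 19 mm to +x.
- window (a point): The scanner's reading window, at the lower end of its head, 67.5 mm to +x and 55 mm below the scanner's origin; axes as the scanner's. It reads along the scanner's -z, from 50 to 150 mm, any way round.
- glue: White glue bottle with blue cap, 66 mm diameter, 190 mm high; a bystander. Origin under its centre.
- pigment: Amber pigment jar, 44 mm diameter, 55 mm high; a bystander. Origin under its centre.
- cup: White ceramic cup, 64 mm diameter, 75 mm high; a bystander. Origin under its centre.
- brush: Brush, 190 mm long, lying; a bystander.
- rib: Spatula with a dark wooden handle, 200 mm long, lying; a bystander.
- pestle: White porcelain pestle, 135 mm long, lying; a bystander. Origin under its middle.
Mind the look-alikes: they are no part of the job. What is shaped like the plate2 but purple or turquoise is not meant.

How it is judged:
On the way, in this order (a step that is already met when the one before it is completed fails the run):
1. the canister stands between the four dowels, down on the board (horizontal distance between canister and pocket below 0.0045 m and z of canister in the frame of pocket between -0.003 and 0.003 m and angle between canister's own z axis and vertical below 0.05 rad), for 0.2 s.
2. the cork ring lies flat and centred on the canister (all of step 1 and horizontal distance between cork and pocket below 0.0045 m and z of cork in the frame of pocket between 0.067 and 0.073 m and angle between cork's own z axis and vertical below 0.05 rad), for 0.2 s.
3. the lid disc lies flat and centred on the cork (all of step 2 and horizontal distance between lid and pocket below 0.005 m and z of lid in the frame of pocket between 0.079 and 0.085 m and angle between lid's own z axis and vertical below 0.05 rad), for 0.2 s.
4. with canister and plates all in place, the scanner is held still, 50 to 150 mm over the ticket, pointing at the code within 14 mm of its centre, for 1.2 s (all of step 3 and horizontal distance between each of plate1, plate2, plate3, plate4 and bay below 0.007 m and angle between the x axis of each of plate1, plate2, plate3, plate4 and the x axis of bay, either way round below 0.1 rad and angle between each of plate1, plate2, plate3, plate4's own z axis and vertical below 0.05 rad and z of plate1 in the frame of bay between -0.003 and 0.042 m and z of plate2 in the frame of bay between -0.003 and 0.042 m and z of plate3 in the frame of bay between -0.003 and 0.042 m and z of plate4 in the frame of bay between -0.003 and 0.042 m and x of code in the frame of window between -0.014 and 0.014 m and y of code in the frame of window between -0.014 and 0.014 m and z of code in the frame of window between -0.15 and -0.05 m and linear speed of scanner below 0.03 m/s), for 1.2 s.
At the end, for the whole second after the job is handed in: Canister, cork, lid stacked in the pocket (within 4.5 mm of its axis, lid 5; heights 3 mm; tilt 0.05 rad); all plates present piled on the felt (7 mm, 0.1 rad, level); scanner home on its rest (12 mm, 0.15 rad); all still (all of step 3 and horizontal distance between each of plate1, plate2, plate3, plate4 and bay below 0.007 m and angle between the x axis of each of plate1, plate2, plate3, plate4 and the x axis of bay, either way round below 0.1 rad and angle between each of plate1, plate2, plate3, plate4's own z axis and vertical below 0.05 rad and z of plate1 in the frame of bay between -0.003 and 0.042 m and z of plate2 in the frame of bay between -0.003 and 0.042 m and z of plate3 in the frame of bay between -0.003 and 0.042 m and z of plate4 in the frame of bay between -0.003 and 0.042 m and horizontal distance between scanner and rest_seat below 0.012 m and z of scanner in the frame of rest_seat between -0.003 and 0.004 m and angle between the x axis of scanner and the x axis of rest_seat, either way round below 0.15 rad and angle between scanner's own z axis and vertical below 0.06 rad and linear speed of each of canister, cork, lid, scanner, plate1, plate2, plate3, plate4 below 0.02 m/s); the robot touches nothing.
It fails at once if a bystander is moved more than 30 mm or tipped over (distance of any of glue, pigment, cup, brush, rib, pestle from where it was at the start of the episode above 0.03 m or angle between any of glue, pigment, cup's own z axis and vertical above 0.5 rad).
Of plate1, plate2, plate3, plate4 only 2 to 4 are there at a start; the rules pass over those that are not, and their reading is None.
At some moment in a run one of plate1, plate2, plate3, plate4 may be knocked a few centimetres aside while the robot is not near it.
It also fails if it takes over 210 s, if anything falls off the work surface, if the arm or the gripper's body presses on something with over 40 N, if the wrist force passes 120 N, or if a joint passes its speed limit or range.

ROBOT

A 6-joint arm with a two-finger parallel gripper is mounted at the origin on the work surface. World frame = base frame: x ahead of the robot, y to its left, z up, the work surface at z = 0. Lengths are in m, angles in rad, forces in N, time in s.
With the tool pointing down it reaches from about 0.35 to 0.775 m from the base axis. Payload 7.3 kg.
Tool frame: the origin (TCP) lies at the very end of the fingers, on their centre line; the grasp point (between the pads) lies 19 mm behind it; z points along the fingers, y is the line along which they close (so a half turn about z gives the same grasp; the last joint's range is limited). The gripper opens to 92 mm and grips with 3 to 60 N. Pads are 19 mm wide; open, the fingers measure 130 mm over their backs; the gripper's body (75 mm by 190 mm) begins 47 mm behind the grasp point.
Start: joints at [0.96, 0.342, 1.524, -0, 1.275, -0.146], TCP at [0.235, 0.469, 0.227] pointing down, gripper open.
Joint ranges: [-2.53, 2.53], [-0.77, 2.02], [0.04, 2.7], [-1, 4.14], [0.28, 2.66], [-3.11, 3.11]. Speed limits (rad/s): [2.57, 2.57, 3.14, 3.14, 3.14, 3.14].

INTERFACE

Orientations are given as [roll, pitch, yaw] about the fixed x, y, z axes, in that order (R = Rz(yaw) Ry(pitch) Rx(roll)).
In Python, from cell import telemetry, eyes, job gives the robot as it stands.
- The arm moves only by the tool apply_moves, never from a script. Its arguments are lists of equal length, an entry for each row: "delta_pos": the shift along the world's x, y, z each as a share of 0.4 m, from -1 to 1, a list of three; "dr": the turn, a rotation vector about the world's x, y, z each as a share of 0.5 rad, from -1 to 1, a list of three; "jaw": the opening, from 0 (shut) to 1 (fully open). A call has 1 to 8 rows; each row is the pose to reach, as a shift and turn from the pose commanded when the call began; what a row does not reach only later rows make up. A row lasts 1/12 s, in which the tool goes at most 41.7 mm and 7.16 degrees, less where a joint would pass 70% of its speed; a pose out of reach is approached as far as the arm can. A call with a number of a shift or a turn outside -1 to 1 is refused whole. A call with a gripper value outside its range is refused whole. The fingers move at their own pace and stop on an object; "force" is the grip in N (left out, the last holds). Time passes only in rows, so rows that repeat a pose let the fingers close. It gives the time, the measured TCP pose, the force, the opening and the grip force at its end, in the units of the state.
- telemetry.observe(): the state, without advancing time (a new reading comes with each control period).
- eyes.read_camera(name): name is "scene" or "side" or "wrist"; returns the picture (480x640x3 uint8, red, green, blue); there is no depth.
- eyes.camera_model(name): a dict with "vertical_fov" (degrees; the focal length in pixels is half the picture's height over the tangent of half this angle, whatever the lens; pixels are square), "cx", "cy" (the principal point, pixels), "rvec" (rotation vector, rad) and "tvec" (3), from world to camera coordinates, as OpenCV has them; the wrist camera has in their place "hand_eye" (4x4, takes a point from camera to tool coordinates, whose origin is the TCP and whose axes are the flange's). Camera axes: x right, y down, z forward; pixel columns grow to the right and rows downward; lengths in m; the calibration is good to about 2 mm. A picture is of the moment at which its call begins: read the wrist's pose just before it. camera_model takes no time and is no camera call.
- job.hand_in(): hands the job in; it is judged then, once.
The state is a dict: "time": time; "qpos": joint angles; "qvel": joint speeds; "joint_efforts": joint torques, N m; "tool_pos": TCP position; "tool_rot": TCP orientation; "contact_force": force on the tool from outside, world axes, zero at the start; "torque": the same for the moment, N m; "opening": finger opening in m; "grip_force": force on a finger pad.
Only numpy, scipy, OpenCV 4.12 (cv2) and the standard library are available. Lean on these libraries where they do the work, as an engineer would, in place of code of your own. Each camera call takes 0.05 s, during which the arm holds its last target. There are 200 camera calls.

## Working session

There is one attempt and no reset: what is moved stays moved. The work goes in short steps, Python scripts to look and compute and a tool call to move; the robot and the scene stay as the last step left them, time stands still between calls to the robot, and variables do not carry over. Pictures are saved under pics/ and viewed, at most 14 in all, crops included, and the job is handed in when it is done.

Besides the shell and the picture viewer there is one more tool, called after "Emit:" by a JSON object that holds its "api" and its "payload", one argument or row to a line. apply_moves: Moves the arm, as the interface text tells. Its arguments: {"type":"object","properties":{"delta_pos":{"type":"array"},"dr":{"type":"array"},"jaw":{"type":"array"},"force":{"type":"number"}},"required":["delta_pos","dr","jaw"]}

```bash
mkdir -p pics; ls; cat > h.py <<'E'
import numpy as np, cv2
from cell import telemetry, eyes, job
from scipy.spatial.transform import Rotation as R
def K(m,h=480):
    f=h/2/np.tan(np.radians(m['vertical_fov'])/2); return f,m['cx'],m['cy']
def cam(name,st=None):
    """returns f,cx,cy,Rwc (cam->world), origin"""
    m=eyes.camera_model(name); f,cx,cy=K(m)
    if 'hand_eye' in m:
        st=st or telemetry.observe()
        H=np.array(m['hand_eye']); Rt=R.from_euler('xyz',st['tool_rot']).as_matrix()
        return f,cx,cy,Rt@H[:3,:3],Rt@H[:3,3]+np.array(st['tool_pos'])
    Rm=cv2.Rodrigues(np.array(m['rvec'],float))[0]
    return f,cx,cy,Rm.T,-Rm.T@np.array(m['tvec'],float).ravel()
def rays(c,px):
    f,cx,cy,Rw,o=c; px=np.atleast_2d(np.asarray(px,float))
    d=np.c_[(px[:,0]-cx)/f,(px[:,1]-cy)/f,np.ones(len(px))]@Rw.T
    return o,d
def onz(c,px,z):
    o,d=rays(c,px); return o+d*((z-o[2])/d[:,2])[:,None]
def proj(c,P):
    f,cx,cy,Rw,o=c; q=(np.atleast_2d(P)-o)@Rw
    return np.c_[f*q[:,0]/q[:,2]+cx,f*q[:,1]/q[:,2]+cy]
def tri(c1,p1,c2,p2):
    (o1,d1),(o2,d2)=rays(c1,p1),rays(c2,p2); d1=d1[0];d2=d2[0]
    s=np.linalg.lstsq(np.c_[d1,-d2],o2-o1,rcond=None)[0]
    a,b=o1+d1*s[0],o2+d2*s[1]; return (a+b)/2,np.linalg.norm(a-b)
def shot(name,fn):
    st=telemetry.observe(); im=eyes.read_camera(name); cv2.imwrite('pics/'+fn,cv2.cvtColor(im,cv2.COLOR_RGB2BGR)); return im,cam(name,st)
def pr(*a):
    with np.printoptions(precision=4,suppress=True): print(*a)
E
python3 - <<'E'
from h import *
for n in('scene','side','wrist'):
    im,c=shot(n,n+'0.png'); pr(n,c[0],c[1:3],c[4],c[3][:,2],im.shape,eyes.camera_model(n).keys())
print(telemetry.observe()); pr(eyes.camera_model('wrist')['hand_eye'])
E
```

```text
pics
scene 499.70557531268395 (319.81530896360897, 240.3527494480185) [1.5411 0.049  0.8368] [-0.7977 -0.0778 -0.598 ] (480, 640, 3) dict_keys(['vertical_fov', 'cx', 'cy', 'rvec', 'tvec'])
side 464.7138517072928 (327.2546903107787, 232.34144498024685) [-0.055  -1.0294  0.7244] [ 0.4615  0.7446 -0.4822] (480, 640, 3) dict_keys(['vertical_fov', 'cx', 'cy', 'rvec', 'tvec'])
wrist 337.5796706869345 (321.4539101576611, 234.5640083206559) [0.1671 0.5039 0.3843] [ 0.2529 -0.1288 -0.9589] (480, 640, 3) dict_keys(['vertical_fov', 'cx', 'cy', 'hand_eye'])
{'time': 0.15, 'qpos': array([ 9.60007605e-01,  3.42566169e-01,  1.52474717e+00,  3.01138135e-06,
        1.27542298e+00, -1.46006743e-01]), 'qvel': array([ 1.38728996e-03, -3.02055612e-03, -5.03644960e-03, -4.91807567e-04,
        1.15571794e-05,  6.10709754e-04]), 'joint_efforts': array([ 1.35863436e-03, -4.31471515e+01, -2.44352782e+01,  7.18822936e-02,
        5.37626725e-02, -2.25857127e-05]), 'tool_pos': array([0.23513447, 0.46907701, 0.22622041]), 'tool_rot': array([-3.14046158e+00, -1.69238642e-04,  2.67680970e+00]), 'contact_force': array([-0.08975363,  0.47308263,  0.77423913]), 'torque': array([ 0.03075758,  0.01743422, -0.02901148]), 'grip_force': 0.0, 'opening': 0.09185339067948316}
[[-0.001  -0.9588 -0.284   0.0765]
 [ 1.     -0.0009 -0.0004  0.0004]
 [ 0.0002 -0.284   0.9588 -0.1582]
 [ 0.      0.      0.      1.    ]]
```

View pics/scene0.png

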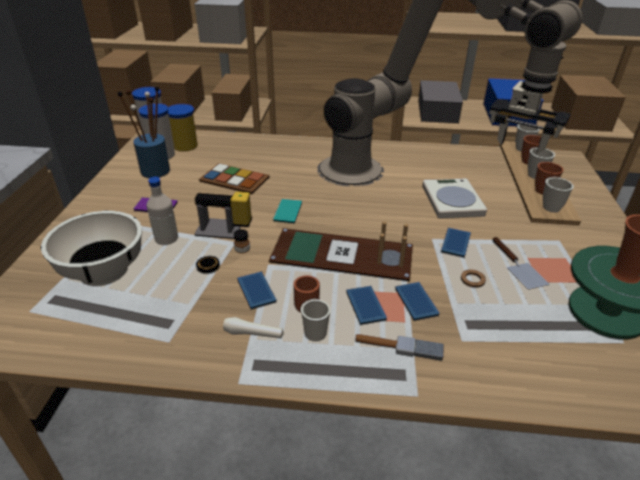

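View pics/side0.png

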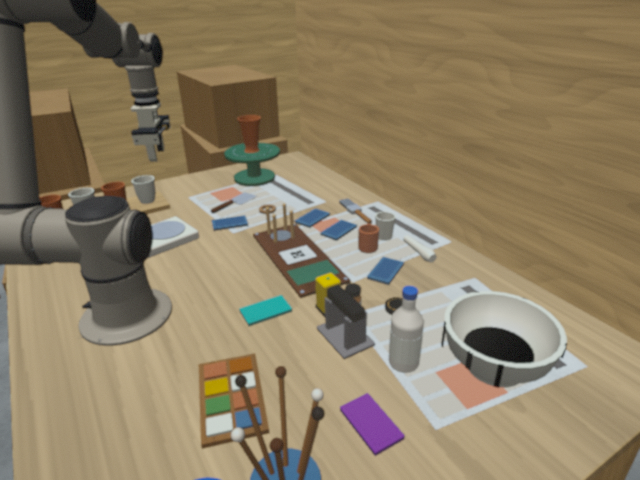

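The scene shows four blue plates at (257,290), (366,304), (416,301) and (456,242). The purple (155,205) and turquoise (288,210) slabs are look-alikes. The terracotta canister candidate is the small open pot at (307,292). The other red pots, near (540,150)/(548,178) on the side board and (630,245) on the turntable, stand on other things. The cork is at (473,278) and the lid at (208,264). The cradle is centred at (342,252), and the scanner at (225,208) faces right.

I'll measure coarse positions in both views next.

```bash
python3 - <<'E'
from h import *
S=cv2.imread('pics/scene0.png');D=cv2.imread('pics/side0.png');cs,cd=cam('scene'),cam('side')
def blobs(im,lo,hi,amin):
    m=cv2.inRange(cv2.cvtColor(im,cv2.COLOR_BGR2HSV),lo,hi)
    n,l,s,c=cv2.connectedComponentsWithStats(m); return [(c[i],s[i]) for i in range(1,n) if s[i][4]>amin]
print('blue');
for nm,im,c in(('S',S,cs),('D',D,cd)):
    for ctr,s in blobs(im,(100,100,50),(120,255,200),120):
        pr(nm,ctr,s[2:],onz(c,ctr,.012)[0])
print('terra')
for nm,im,c in(('S',S,cs),('D',D,cd)):
    for ctr,s in blobs(im,(0,120,40),(9,255,220),150):
        pr(nm,ctr,s,onz(c,ctr,.035)[0])
for nm,p,z in(('cork',(473,278),.006),('lid',(208,264),.01),('pocket',(393,250),.012),('code',(343,251),.012),('felt',(304,247),.012),('scan',(225,208),.1),('glue',(162,240),0),('cup',(315,320),.04),('pig',(242,248),0),('board1',(277,232),.012),('board2',(270,258),.012),('board3',(412,275),.012),('pestleA',(228,326),.01),('pestleB',(282,332),.01)):
    pr(nm,onz(cs,p,z)[0])
for nm,a,b in(('code',(343,251),(297,254)),('cork?',(473,278),(267,210)),('lid',(208,264),(394,306)),('can',(307,292),(369,238))): pr(nm,*tri(cs,a,cd,b))
# crops for confirmation
cv2.imwrite('pics/cr1.png',np.vstack([cv2.resize(S[190:350,180:500],(800,400),interpolation=cv2.INTER_CUBIC)]))
E
```

```text
blue
S [502.4957  87.9109] [ 30  22 460] [-0.8593  0.6718  0.012 ]
S [143.4189  92.464 ] [ 25  13 222] [-0.5774 -0.9691  0.012 ]
S [174.68  109.685] [ 37  14 400] [-0.4023 -0.7628  0.012 ]
S [149.127  141.5082] [ 29  14 244] [-0.0956 -0.7544  0.012 ]
S [455.7216 241.8784] [ 26  27 510] [0.403  0.3152 0.012 ]
S [256.1609 289.7001] [ 36  35 777] [ 0.6589 -0.191   0.012 ]
S [416.6156 300.7417] [ 41  36 848] [0.6525 0.196  0.012 ]
S [365.7243 304.6624] [ 37  36 856] [0.68   0.0758 0.012 ]
D [311.88 217.26] [ 31  16 250] [0.6397 0.1887 0.012 ]
D [229.063  222.0669] [ 34  12 254] [0.3918 0.3113 0.012 ]
D [338.273  229.1638] [ 33  18 293] [0.6676 0.0689 0.012 ]
D [385.2301 269.6967] [ 33  24 478] [ 0.6464 -0.1993  0.012 ]
D [409.4362 292.0671] [ 14  13 149] [ 0.6333 -0.3151  0.012 ]
D [242.822  419.0366] [ 15  16 191] [ 0.1169 -0.4472  0.012 ]
D [291.822  465.0653] [ 16  31 337] [ 0.1491 -0.5773  0.012 ]
D [270.2273 467.9242] [ 19  27 198] [ 0.1165 -0.5625  0.012 ]
D [311.8125 471.2188] [ 16  22 224] [ 0.1716 -0.6048  0.012 ]
terra
S [529.0928 144.5825] [523 135  17  27 194] [-0.2007  0.641
[... 286 characters left out ...]
05.436  289.1562] [295 276  24  34 461] [ 0.668  -0.0689  0.035 ]
cork [0.5452 0.3438 0.006 ]
lid [ 0.5747 -0.3357  0.01  ]
pocket [0.4605 0.1423 0.012 ]
code [0.4809 0.0085 0.012 ]
felt [ 0.4759 -0.0977  0.012 ]
scan [ 0.4439 -0.3155  0.1   ]
glue [ 0.4757 -0.4969  0.    ]
cup [ 0.7704 -0.0345  0.04  ]
pig [ 0.485  -0.2677  0.    ]
board1 [ 0.416  -0.1823  0.012 ]
board2 [ 0.5336 -0.1803  0.012 ]
board3 [0.5589 0.189  0.012 ]
pestleA [ 0.7823 -0.2294  0.01  ]
pestleB [ 0.7863 -0.1062  0.01  ]
code [0.4821 0.0082 0.0124] 0.0010812253846934463
cork? [0.5446 0.3432 0.0036] 0.0034878494276352665
lid [ 0.5688 -0.3356  0.0067] 0.004671074078469987
can [ 0.6856 -0.0656  0.0394] 0.00685370036485763
```

View pics/cr1.png

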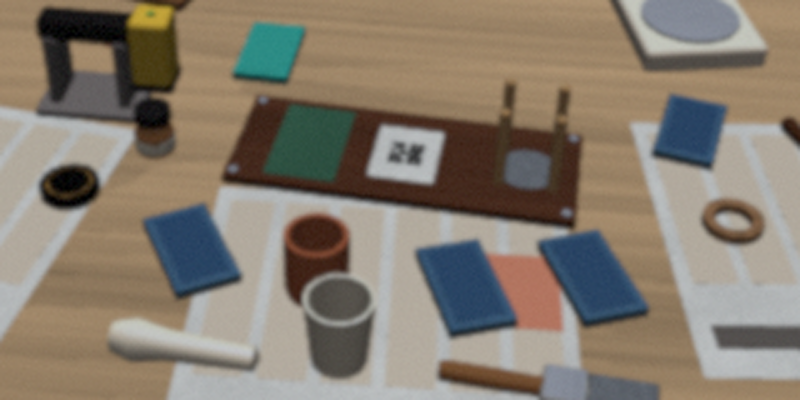

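The crop shows the terracotta pot at (318,258), which is open-topped, canister-sized and loose on the bench. It is the only one matching; the grey cup sits in front of it. The four blue plates, the cork ring and the black lid with its brass circle are all clear. Now I'll move over the cradle for close views.

Emit:
{"api": "apply_moves", "payload": {
  "delta_pos": [
    [0.35,-0.7,0.125],
    [0.35,-0.7,0.125],
    [0.35,-0.7,0.125],
    [0.35,-0.7,0.125],
    [0.35,-0.7,0.125],
    [0.35,-0.7,0.125],
    [0.35,-0.7,0.125],
    [0.35,-0.7,0.125]
  ],
  "dr": [
    [0,0,0.93],
    [0,0,0.93],
    [0,0,0.93],
    [0,0,0.93],
    [0,0,0.93],
    [0,0,0.93],
    [0,0,0.93],
    [0,0,0.93]
  ],
  "jaw": [1,1,1,1,1,1,1,1]
}}

```text
time: 0.82
tool_pos: [0.3749, 0.1888, 0.2768]
tool_rot: [3.141, -0.0, -3.141]
contact_force: [1.3, 0.6, 0.9]
opening: 0.0918
grip_force: 0.0
```

Emit:
{"api": "apply_moves", "payload": {
  "delta_pos": [
    [0.31,-0.6,0],
    [0.31,-0.6,0],
    [0.31,-0.6,0],
    [0.31,-0.6,0],
    [0.31,-0.6,0],
    [0.31,-0.6,0],
    [0.31,-0.6,0],
    [0.31,-0.6,0]
  ],
  "dr": [
    [0,0,0],
    [0,0,0],
    [0,0,0],
    [0,0,0],
    [0,0,0],
    [0,0,0],
    [0,0,0],
    [0,0,0]
  ],
  "jaw": [1,1,1,1,1,1,1,1]
}}

```text
time: 1.48
tool_pos: [0.5, -0.0533, 0.2756]
tool_rot: [-3.141, -0.001, 3.137]
contact_force: [-0.4, 0.3, 0.6]
opening: 0.0914
grip_force: 0.0
```

```bash
python3 - <<'E'
from h import *
im,c=shot('wrist','w1.png'); s=telemetry.observe(); pr(s['time'],s['tool_pos'],s['tool_rot'],s['qpos'])
np.save('w1c.npy',np.r_[c[0],c[1],c[2],c[3].ravel(),c[4]])
E
```

```text
1.5333 [ 0.499  -0.0511  0.2757] [ 3.1411 -0.0014  3.1384] [-0.2551  0.2645  1.4973  0.0001  1.3812 -1.8227]
```

View pics/w1.png

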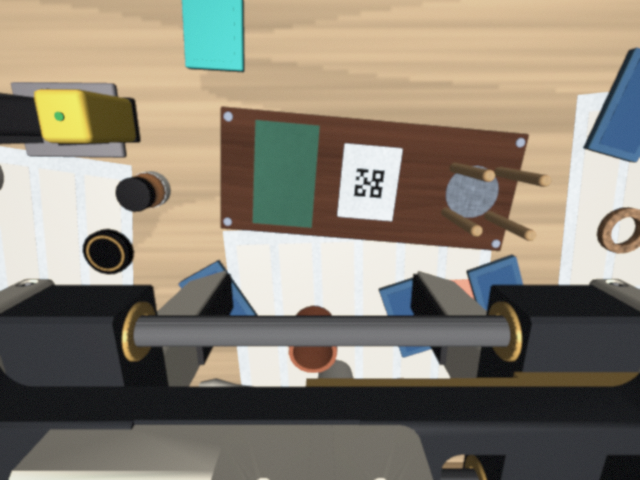

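The wrist view has image right as +y and down as +x. It shows the code at (370,183), felt at (286,174), dowels around (472,190) and lid at (107,251). I'll shift outward for a second view that also takes in the plates and canister.

Emit:
{"api": "apply_moves", "payload": {
  "delta_pos": [
    [0.45,0.15,0],
    [0.45,0.15,0],
    [0.45,0.15,0],
    [0.45,0.15,0],
    [0.45,0.15,0],
    [0.45,0.15,0],
    [0.45,0.15,0],
    [0.45,0.15,0]
  ],
  "dr": [
    [0,0,0],
    [0,0,0],
    [0,0,0],
    [0,0,0],
    [0,0,0],
    [0,0,0],
    [0,0,0],
    [0,0,0]
  ],
  "jaw": [1,1,1,1,1,1,1,1]
}}

```text
time: 2.2
tool_pos: [0.6776, 0.0116, 0.2764]
tool_rot: [3.141, -0.001, -3.14]
contact_force: [0.2, -0.4, 0.9]
opening: 0.0919
grip_force: 0.0
```

```bash
python3 - <<'E'
from h import *
im,c=shot('wrist','w2.png'); s=telemetry.observe(); pr(s['time'],s['tool_pos'],s['tool_rot'],s['qpos'])
np.save('w2c.npy',np.r_[c[0],c[1],c[2],c[3].ravel(),c[4]])
E
```

```text
2.25 [0.6776 0.0111 0.277 ] [ 3.1415 -0.0004 -3.1409] [-0.0966  0.6177  0.9372  0.      1.5871 -1.6681]
```

View pics/w2.png

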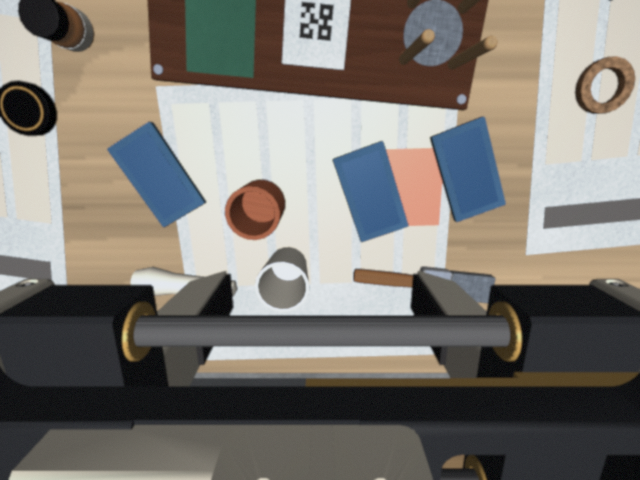

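The second view shows three plates at (157,174), (370,191) and (468,169). The canister rim is at (255,209) with the cup at (284,280), the cork is at (606,84), and the code is at (316,20).

```bash
cat >> h.py <<'E'
def loadc(fn):
    v=np.load(fn); return v[0],v[1],v[2],v[3:12].reshape(3,3),v[12:15]
def mask(im,lo,hi): return cv2.inRange(cv2.cvtColor(im,cv2.COLOR_BGR2HSV),lo,hi)
def conts(m,amin=150,rmax=330):
    m=m.copy(); m[rmax:]=0; m=cv2.morphologyEx(m,cv2.MORPH_CLOSE,np.ones((3,3)))
    return [c[:,0,:].astype(float) for c in cv2.findContours(m,cv2.RETR_EXTERNAL,cv2.CHAIN_APPROX_NONE)[0] if cv2.contourArea(c)>amin]
def wrect(c,cont,z):
    """metric rectangle: centre, (long,short) mm, angle of long axis (deg)"""
    P=onz(c,cont,z)[:,:2]; (x,y),(w,h),a=cv2.minAreaRect((P*1000).astype(np.float32))
    if w<h: w,h,a=h,w,a+90
    return np.array([x,y])/1000,(w,h),(a+90)%180-90
def wcirc(c,cont,z):
    """metric ellipse fit: centre, diameters mm"""
    P=onz(c,cv2.convexHull(cont.astype(np.float32))[:,0],z)[:,:2]*1000
    (x,y),d,a=cv2.fitEllipse(onz(c,cont,z)[:,:2].astype(np.float32)*1000); return np.array([x,y])/1000,d
BL=((100,100,40),(120,255,220)); GR=((60,60,30),(95,255,140))
E
python3 - <<'E'
from h import *
A=cv2.imread('pics/w1.png');B=cv2.imread('pics/w2.png');ca,cb=loadc('w1c.npy'),loadc('w2c.npy')
for n,im,c in(('A',A,ca),('B',B,cb)):
    for k in conts(mask(im,*BL)): pr(n,'blue',k.mean(0),*wrect(c,k,.012))
    for k in conts(mask(im,(60,40,20),(90,255,130))): pr(n,'felt',k.mean(0),*wrect(c,k,.012))
    for k in conts(mask(im,(0,150,20),(12,255,200)),600): pr(n,'red',k.mean(0),k.min(0),k.max(0))
    g=cv2.cvtColor(im,cv2.COLOR_BGR2GRAY)
    # code: dark pixels in ticket
    x0,x1,y0,y1=(345,395,155,205) if n=='A' else (294,343,0,48)
    m=np.zeros_like(g); m[y0:y1,x0:x1]=(g[y0:y1,x0:x1]<110)*255
    m=cv2.morphologyEx(m,cv2.MORPH_CLOSE,np.ones((9,9)))
    for k in conts(m,200): pr(n,'code',k.mean(0),*wrect(c,k,.012))
# screws common: lower-left and lower-right, refine by bright centroid
def ref(im,p,r=7):
    x,y=p; w=im[y-r:y+r+1,x-r:x+r+1].astype(float).sum(2); w=np.clip(w-np.percentile(w,80),0,None)
    yy,xx=np.mgrid[y-r:y+r+1,x-r:x+r+1]; return np.array([(w*xx).sum(),(w*yy).sum()])/w.sum()
sa=[ref(A,p) for p in((228,117),(521,142),(227,222),(496,243))]; sb=[ref(B,p) for p in((158,69),(461,99))]
for i in range(2): pr('screw tri',*tri(ca,sa[i+2],cb,sb[i]))
q=onz(ca,sa,.012); pr(q, q.mean(0)); pr(onz(cb,sb,.012))
E
```

```text
A blue [238.3444 302.5333] [ 0.6424 -0.1634] (50.7652702331543, 34.80025100708008) -8.009803771972656
A blue [399.322  298.5508] [0.6413 0.0501] (54.99338912963867, 45.38046646118164) 5.715045928955078
A blue [201.4556 273.8667] [ 0.605  -0.2178] (64.99187469482422, 12.238096237182617) -63.261474609375
A blue [494.0305 279.878 ] [0.6196 0.1838] (65.13427734375, 63.19957733154297) 21.533935546875
A blue [622.447  110.0682] [0.3944 0.3129] (112.57951354980469, 68.82634735107422) -15.000053405761719
A felt [284.2531 172.575 ] [ 0.4722 -0.0994] (125.69559478759766, 75.8886947631836) -5.210845947265625
A code [368.9  182.69] [0.4815 0.0054] (32.81119155883789, 32.732154846191406) -5.0529327392578125
B blue [370.8976 191.1339] [0.6717 0.0742] (111.39973449707031, 61.962806701660156) 19.82479476928711
B blue [156.5992 174.135 ] [ 0.6502 -0.1924] (111.74543762207031, 64.88690185546875) 29.464160919189453
B blue [468.5925 168.9283] [0.6442 0.1936] (111.80535888671875, 64.2193603515625) 21.41898536682129
B felt [220.5018  35.9786] [ 0.4961 -0.1014] (77.01100158691406, 75.89281463623047) -5.160301208496094
B red [247.0465 218.155 ] [230. 195.] [272. 234.]
B code [315.7045  19.2197] [0.4793 0.0056] (37.41701889038086, 33.381507873535156) -5.172477722167969
screw tri [ 0.5298 -0.1744  0.015 ] 0.0010978359540257969
screw tri [0.561  0.1734 0.0175] 0.0011686709522795344
[[ 0.4019 -0.1636  0.012 ]
 [ 0.434   0.1874  0.012 ]
 [ 0.5307 -0.1758  0.012 ]
 [ 0.5627  0.177   0.012 ]] [0.4823 0.0063 0.012 ]
[[ 0.5291 -0.1752  0.012 ]
 [ 0.5607  0.1749  0.012 ]]
```

```bash
python3 - <<'E'
from h import *
cb=loadc('w2c.npy'); ca=loadc('w1c.npy')
pr('can',onz(cb,(255,209),.07),'cup',onz(cb,(284,285),.075),'cork',onz(cb,(606,84),.012),'lid',onz(ca,(107,251),.014),onz(cb,(27,107),.014))
pr('handle grip',onz(cb,(320,276),0), 'pestle',onz(cb,[(135,278),(235,285)],.01))
E
```

```text
can [[ 0.6796 -0.0615  0.07  ]] cup [[ 0.7686 -0.0317  0.075 ]] cork [[0.5448 0.3399 0.012 ]] lid [[ 0.5689 -0.3362  0.014 ]] [[ 0.5701 -0.3326  0.014 ]]
handle grip [[0.7897 0.0097 0.    ]] pestle [[ 0.7885 -0.2424  0.01  ]
 [ 0.7988 -0.1068  0.01  ]]
```

Emit:
{"api": "apply_moves", "payload": {
  "delta_pos": [
    [0,-0.18,-0.19],
    [0,-0.18,-0.19],
    [0,-0.18,-0.19],
    [0,-0.18,-0.19],
    [0,-0.18,-0.19],
    [0,-0.18,-0.19]
  ],
  "dr": [
    [0,0,-0.18],
    [0,0,-0.18],
    [0,0,-0.18],
    [0,0,-0.18],
    [0,0,-0.18],
    [0,0,-0.18]
  ],
  "jaw": [1,1,1,1,1,1]
}}

```text
time: 2.75
tool_pos: [0.6788, -0.061, 0.2027]
tool_rot: [3.141, 0.003, 3.052]
contact_force: [0.1, 0.5, 0.6]
opening: 0.0915
grip_force: 0.0
```

```bash
cat >> h.py <<'E'
def look(fn):
    im,c=shot('wrist',fn); s=telemetry.observe(); np.save('pics/'+fn+'.npy',np.r_[c[0],c[1],c[2],c[3].ravel(),c[4]])
    pr(s['time'],s['tool_pos'],s['tool_rot'],s['opening'],s['grip_force']); return cv2.cvtColor(im,cv2.COLOR_RGB2BGR),c
def cc(fn): return loadc('pics/'+fn+'.npy')
E
python3 - <<'E'
from h import *
im,c=look('can1.png')
E
```

```text
2.8 [ 0.6791 -0.0606  0.203 ] [3.1415 0.0036 3.0524] 0.09173847130847473 0.0
```

View pics/can1.png

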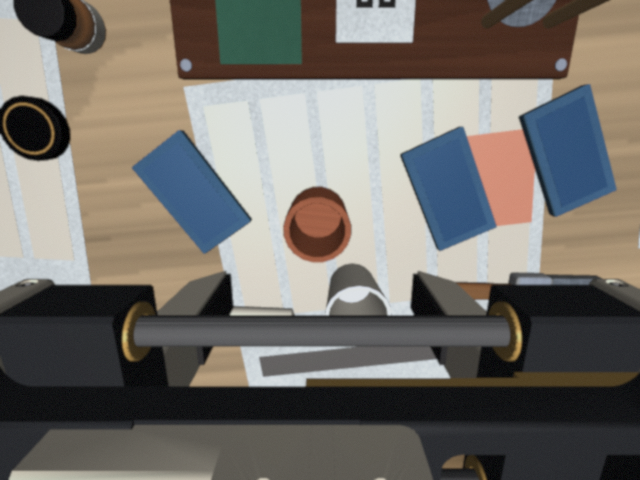

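The canister rim is at (318,224), spanning columns 283–351 with its bottom at row 262. I'll fit its outline against the rim height in two views.

```bash
cat >> h.py <<'E'
from scipy.optimize import least_squares
def circ(P,r=None,it=4):
    """circle fit with outlier trimming; r fixed if given"""
    P=np.asarray(P)[:,:2]
    for _ in range(it):
        f=(lambda p:np.hypot(*(P-p[:2]).T)-(p[2] if r is None else r))
        s=least_squares(f,[*P.mean(0),r or .03],loss='soft_l1',f_scale=.001); e=np.abs(f(s.x)); k=e<max(.0015,2*np.median(e)); P=P[k]
    return s.x[:2],(s.x[2] if r is None else r),e.mean(),len(P)
E
python3 - <<'E'
from h import *
for fn,c,cen in(('can1.png',cc('can1.png'),(318,224)),('w2.png',loadc('w2c.npy'),(255,209))):
    im=cv2.imread('pics/'+fn); hsv=cv2.cvtColor(im,cv2.COLOR_BGR2HSV)
    m=((hsv[...,0]<12)|(hsv[...,0]>172))&(hsv[...,1]>120)
    m=(m*255).astype(np.uint8); k=max(conts(m[:, :],300,300),key=lambda k:-np.hypot(*(k.mean(0)-cen)))
    print(fn,k.min(0),k.max(0))
    low=k[k[:,1]>cen[1]-8]
    for z in(.06,.065,.07,.075): pr(z,*circ(onz(c,low,z)))
E
```

```text
can1.png [285. 188.] [349. 260.]
0.06 [ 0.6872 -0.0658] 0.02981599426000682 0.00023036779863265787 116
0.065 [ 0.6858 -0.0656] 0.02932024275128086 0.00022653546416615602 116
0.07 [ 0.6844 -0.0654] 0.02882448970670392 0.00022270318029097807 116
0.075 [ 0.683  -0.0652] 0.028328735241526196 0.00021887095709421608 116
w2.png [226. 181.] [283. 238.]
0.06 [ 0.6861 -0.0668] 0.029811986895865377 0.00034728639644823273 76
0.065 [ 0.6851 -0.0658] 0.029241675390416073 0.00030535681835577806 77
0.07 [ 0.684  -0.0648] 0.028825584570592828 0.00030682319737060327 78
0.075 [ 0.6829 -0.0637] 0.0284305701228068 0.00030262352553694336 78
```

Both views agree on the canister: (0.6845, -0.0652) at a rim height of about 0.069. Now I'll grasp it.

Emit:
{"api": "apply_moves", "payload": {
  "delta_pos": [
    [0.0135,-0.0115,-0.25],
    [0.0135,-0.0115,-0.4],
    [0.0135,-0.0115,-0.4],
    [0.0135,-0.0115,-0.4],
    [0.0135,-0.0115,-0.4],
    [0.0135,-0.0115,-0.4],
    [0.0135,-0.0115,-0.4],
    [0.0135,-0.0115,-0.4]
  ],
  "dr": [
    [0,0,0],
    [0,0,0],
    [0,0,0],
    [0,0,0],
    [0,0,0],
    [0,0,0],
    [0,0,0],
    [0,0,0]
  ],
  "jaw": [1,1,1,1,1,1,0.5,0.5],
  "force": 20
}}

```text
time: 3.47
tool_pos: [0.6864, -0.066, 0.0447]
tool_rot: [-3.141, 0.007, 3.052]
contact_force: [1.0, 0.2, 1.2]
opening: 0.0831
grip_force: 0.0
```

Emit:
{"api": "apply_moves", "payload": {
  "delta_pos": [
    [0,0,0],
    [0,0,0],
    [0,0,0],
    [0,0,0],
    [0,0,0],
    [0,0,0]
  ],
  "dr": [
    [0,0,0],
    [0,0,0],
    [0,0,0],
    [0,0,0],
    [0,0,0],
    [0,0,0]
  ],
  "jaw": [0.3,0.3,0.3,0.3,0.3,0.3]
}}

```text
time: 3.97
tool_pos: [0.6847, -0.0661, 0.0419]
tool_rot: [3.142, 0.002, 3.052]
contact_force: [-0.2, 1.1, 6.5]
opening: 0.0616
grip_force: 20.0
```

Emit:
{"api": "apply_moves", "payload": {
  "delta_pos": [
    [0,0,0.1],
    [0,0,0.2],
    [0,0,0.3],
    [0,0,0.4],
    [0,0,0.4],
    [0,0,0.4]
  ],
  "dr": [
    [0,0,0],
    [0,0,0],
    [0,0,0],
    [0,0,0],
    [0,0,0],
    [0,0,0]
  ],
  "jaw": [0.3,0.3,0.3,0.3,0.3,0.3]
}}

```text
time: 4.47
tool_pos: [0.6852, -0.0663, 0.2036]
tool_rot: [-3.141, 0.006, 3.052]
contact_force: [-0.5, -0.3, -2.3]
opening: 0.0615
grip_force: 20.0
```

Emit:
{"api": "apply_moves", "payload": {
  "delta_pos": [
    [-0.07,0.17,0.05],
    [-0.14,0.34,0.05],
    [-0.21,0.5,0.05],
    [-0.21,0.5,0.05],
    [-0.21,0.5,0.05],
    [-0.21,0.5,0.05],
    [-0.21,0.5,0.05],
    [-0.21,0.5,0.05]
  ],
  "dr": [
    [0,0,0],
    [0,0,0],
    [0,0,0],
    [0,0,0],
    [0,0,0],
    [0,0,0],
    [0,0,0],
    [0,0,0]
  ],
  "jaw": [0.3,0.3,0.3,0.3,0.3,0.3,0.3,0.3]
}}

```text
time: 5.13
tool_pos: [0.5994, 0.1341, 0.2189]
tool_rot: [-3.141, -0.003, 3.053]
contact_force: [0.3, -0.3, -2.6]
opening: 0.0619
grip_force: 20.0
```

```bash
python3 - <<'E'
from h import *
im,c=look('poc1.png')
E
```

```text
5.1833 [0.5999 0.1332 0.2191] [-3.1406 -0.0021  3.0517] 0.0614372095458173 19.99966043047607
```

View pics/poc1.png

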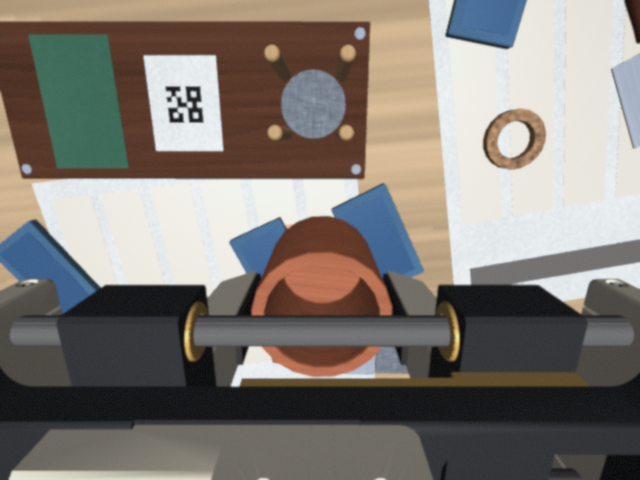

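Clear view: grey pocket disc at (313,104), dowel tops at (272,52), (348,52), (275,132) and (347,132), and the code at (184,104).

```bash
python3 - <<'E'
from h import *
im=cv2.imread('pics/poc1.png');c=cc('poc1.png'); hsv=cv2.cvtColor(im,cv2.COLOR_BGR2HSV)
for p in((313,104),(272,52),(272,47),(300,150)): print(p,hsv[p[1],p[0]])
roi=np.zeros(im.shape[:2],bool); roi[40:150,255:370]=1
m=((hsv[...,1]<80)&(hsv[...,2]>70)&roi).astype(np.uint8)*255
k=max(conts(m,300),key=len); 
for z in(.012,):pr('disc',*circ(onz(c,k,z)))
m=((hsv[...,1]>80)&(hsv[...,2]>130)&roi).astype(np.uint8)*255
T=[k for k in conts(m,30)]
for k in T: pr('dowel',(k.min(0)+k.max(0))/2,len(k))
D=np.array([(k.min(0)+k.max(0))/2 for k in T])
for z in(.096,.1,.104): q=onz(c,D,z); pr(z,q.mean(0),q[:,:2]-q.mean(0)[:2])
fm=conts(mask(im,(60,40,20),(90,255,130)),500)[0]; pr('felt',*wrect(c,fm,.012))
g=cv2.cvtColor(im,cv2.COLOR_BGR2GRAY); m=np.zeros_like(g); m[75:135,160:210]=(g[75:135,160:210]<110)*255
for k in conts(cv2.morphologyEx(m,cv2.MORPH_CLOSE,np.ones((9,9))),200): pr('code',*wrect(c,k,.012))
s=[(359.5,33),(26.5,169),(356,169.5)]; pr('screws',onz(c,s,.012))
E
```

```text
(313, 104) [108  38 148]
(272, 52) [ 17  90 202]
(272, 47) [ 17  92 202]
(300, 150) [  9 129  89]
disc [0.4929 0.1349] 0.03307886841977797 0.0002493476633154887 193
dowel [346. 132.] 40
dowel [274. 132.] 40
dowel [347.5  52. ] 42
dowel [271.  52.] 42
0.096 [0.4917 0.1347 0.096 ] [[ 0.0311  0.026 ]
 [ 0.026  -0.0311]
 [-0.026   0.0311]
 [-0.0311 -0.026 ]]
0.1 [0.4921 0.1348 0.1   ] [[ 0.0307  0.0257]
 [ 0.0256 -0.0307]
 [-0.0256  0.0307]
 [-0.0307 -0.0256]]
0.104 [0.4926 0.1348 0.104 ] [[ 0.0302  0.0253]
 [ 0.0253 -0.0303]
 [-0.0253  0.0302]
 [-0.0303 -0.0253]]
felt [ 0.4718 -0.0997] (125.01062774658203, 76.17243194580078) -5.1344146728515625
code [0.481  0.0051] (33.555694580078125, 32.254886627197266) 84.88338470458984
screws [[ 0.4329  0.1856  0.012 ]
 [ 0.5298 -0.176   0.012 ]
 [ 0.5616  0.1745  0.012 ]]
```

Emit:
{"api": "apply_moves", "payload": {
  "delta_pos": [
    [-0.09,0.004,0],
    [-0.18,0.004,0],
    [-0.2675,0.004,0],
    [-0.2675,0.004,-0.1],
    [-0.2675,0.004,-0.13],
    [-0.2675,0.004,-0.13],
    [-0.2675,0.004,-0.13],
    [-0.2675,0.004,-0.13]
  ],
  "dr": [
    [0,0,0],
    [0,0,0],
    [0,0,0],
    [0,0,0],
    [0,0,0],
    [0,0,0],
    [0,0,0],
    [0,0,0]
  ],
  "jaw": [0.3,0.3,0.3,0.3,0.3,0.3,0.3,0.3]
}}

```text
time: 5.85
tool_pos: [0.4944, 0.1348, 0.1692]
tool_rot: [3.141, 0.001, 3.05]
contact_force: [0.5, -0.4, -1.8]
opening: 0.0617
grip_force: 20.0
```

```bash
python3 -c "
from h import *
s=telemetry.observe(); pr(s['tool_pos'],s['tool_rot'],s['contact_force'])"
```

```text
[0.4944 0.1348 0.1692] [3.1414 0.0013 3.0502] [ 0.4635 -0.3653 -1.8016]
```

Emit:
{"api": "apply_moves", "payload": {
  "delta_pos": [
    [-0.003,0,-0.06],
    [-0.003,0,-0.12],
    [-0.003,0,-0.18],
    [-0.003,0,-0.23],
    [-0.003,0,-0.26],
    [-0.003,0,-0.275],
    [-0.003,0,-0.282],
    [-0.003,0,-0.284]
  ],
  "dr": [
    [0,0,0],
    [0,0,0],
    [0,0,0],
    [0,0,0],
    [0,0,0],
    [0,0,0],
    [0,0,0],
    [0,0,0]
  ],
  "jaw": [0.3,0.3,0.3,0.3,0.3,0.3,0.3,0.3]
}}

```text
time: 6.52
tool_pos: [0.4928, 0.1355, 0.0554]
tool_rot: [3.141, 0.001, 3.052]
contact_force: [-0.1, 0.1, -1.2]
opening: 0.0617
grip_force: 20.0
```

Emit:
{"api": "apply_moves", "payload": {
  "delta_pos": [
    [0,0,0],
    [0,0,0],
    [0,0,0]
  ],
  "dr": [
    [0,0,0],
    [0,0,0],
    [0,0,0]
  ],
  "jaw": [0.3,0.3,0.3]
}}

```text
time: 6.77
tool_pos: [0.4925, 0.1356, 0.0558]
tool_rot: [3.141, 0.002, 3.052]
contact_force: [0.1, -0.7, -0.7]
opening: 0.0617
grip_force: 20.0
```

Emit:
{"api": "apply_moves", "payload": {
  "delta_pos": [
    [0,0,0],
    [0,0,0],
    [0,0,0],
    [0,0,0],
    [0,0,0.1],
    [0,0,0.2],
    [0,0,0.3],
    [0,0,0.3]
  ],
  "dr": [
    [0,0,0],
    [0,0,0],
    [0,0,0],
    [0,0,0],
    [0,0,0],
    [0,0,0],
    [0,0,0],
    [0,0,0]
  ],
  "jaw": [1,1,1,1,1,1,1,1]
}}

```text
time: 7.43
tool_pos: [0.4959, 0.1362, 0.1825]
tool_rot: [3.139, 0.013, 3.052]
contact_force: [1.9, 0.1, 0.8]
opening: 0.0918
grip_force: 0.0
```

Emit:
{"api": "apply_moves", "payload": {
  "delta_pos": [
    [0.13,0.51,0],
    [0.13,0.51,0],
    [0.13,0.51,0],
    [0.13,0.51,0],
    [0.13,0.51,0],
    [0.13,0.51,-0.06],
    [0.13,0.51,-0.06],
    [0.13,0.51,-0.06]
  ],
  "dr": [
    [0,0,0],
    [0,0,0],
    [0,0,0],
    [0,0,0],
    [0,0,0],
    [0,0,0],
    [0,0,0],
    [0,0,0]
  ],
  "jaw": [1,1,1,1,1,1,1,1]
}}

```text
time: 8.1
tool_pos: [0.5425, 0.339, 0.1491]
tool_rot: [-3.139, -0.004, 3.053]
contact_force: [-0.3, -0.9, 0.5]
opening: 0.0918
grip_force: 0.0
```

```bash
python3 - <<'E'
from h import *
im,c=look('cork1.png'); hsv=cv2.cvtColor(im,cv2.COLOR_BGR2HSV)
g=proj(c,[[.545,.34,.012]])[0]; print(g, hsv[int(g[1]),int(g[0])])
m=((hsv[...,0]<20)&(hsv[...,1]>70)).astype(np.uint8)*255
for k in conts(m,300,300): pr(k.mean(0),k.min(0),k.max(0),*circ(onz(c,k,.012)))
S=cv2.imread('pics/scene0.png')
E
```

```text
8.15 [0.5434 0.3386 0.1505] [-3.1402 -0.0017  3.0514] 0.0917838196342576 0.0
[322.97412853 225.91499305] [ 99  11 222]
[325.8791 224.3077] [293. 192.] [358. 256.] [0.5444 0.3426] 0.029493693116322356 0.00028555021827330186 182
[573.6667 119.543 ] [506.  53.] [634. 190.] [0.4783 0.553 ] 0.049999505503351006 0.002369362663564192 263
[438.5741  56.3444] [406.   0.] [471. 119.] [0.4695 0.3316] 0.13387406362941756 0.0011393683309162588 83
[128.4368 144.2794] [0. 0.] [264. 299.] [0.4642 0.1838] 0.1158385510324576 0.006590064492728862 552
```

View pics/cork1.png

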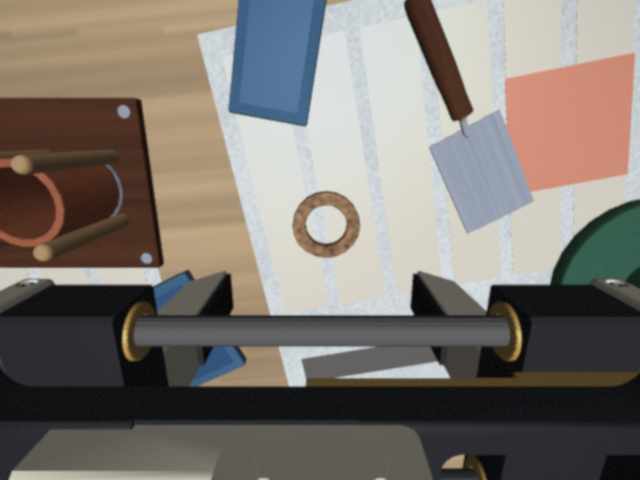

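The cork ring is at (326,224) with measured centre (0.5444, 0.3426), clear of the spatula at (440,60) and the turntable at right. The canister stands between the dowels at the left. I'll grasp the cork.

Emit:
{"api": "apply_moves", "payload": {
  "delta_pos": [
    [0.0025,0.0092,-0.1],
    [0.0025,0.0092,-0.2],
    [0.0025,0.0092,-0.28],
    [0.0025,0.0092,-0.33],
    [0.0025,0.0092,-0.366],
    [0.0025,0.0092,-0.366],
    [0.0025,0.0092,-0.366],
    [0.0025,0.0092,-0.366]
  ],
  "dr": [
    [0,0,0],
    [0,0,0],
    [0,0,0],
    [0,0,0],
    [0,0,0],
    [0,0,0],
    [0,0,0],
    [0,0,0]
  ],
  "jaw": [1,1,1,1,1,1,1,1],
  "force": 12
}}

```text
time: 8.82
tool_pos: [0.5462, 0.343, 0.0067]
tool_rot: [3.14, 0.003, 3.051]
contact_force: [-0.1, 0.9, -0.9]
opening: 0.0917
grip_force: 0.0
```

Emit:
{"api": "apply_moves", "payload": {
  "delta_pos": [
    [0,0,0],
    [0,0,0],
    [0,0,0],
    [0,0,0],
    [0,0,0],
    [0,0,0],
    [0,0,0]
  ],
  "dr": [
    [0,0,0],
    [0,0,0],
    [0,0,0],
    [0,0,0],
    [0,0,0],
    [0,0,0],
    [0,0,0]
  ],
  "jaw": [0.4,0.4,0.4,0.4,0.4,0.4,0.4]
}}

```text
time: 9.4
tool_pos: [0.545, 0.3434, 0.0049]
tool_rot: [3.141, 0.0, 3.052]
contact_force: [-0.6, -0.3, 4.2]
opening: 0.0625
grip_force: 12.0
```

Emit:
{"api": "apply_moves", "payload": {
  "delta_pos": [
    [0,0,0.1],
    [0,0,0.2],
    [0,0,0.3],
    [0,0,0.4],
    [0,0,0.5],
    [0,0,0.5]
  ],
  "dr": [
    [0,0,0],
    [0,0,0],
    [0,0,0],
    [0,0,0],
    [0,0,0],
    [0,0,0]
  ],
  "jaw": [0.4,0.4,0.4,0.4,0.4,0.4]
}}

```text
time: 9.9
tool_pos: [0.5481, 0.345, 0.2141]
tool_rot: [3.134, 0.013, 3.052]
contact_force: [1.1, -0.1, 0.2]
opening: 0.0621
grip_force: 12.0
```

Emit:
{"api": "apply_moves", "payload": {
  "delta_pos": [
    [0.05,-0.17,0],
    [0.1,-0.34,0],
    [0.137,-0.52,0],
    [0.137,-0.52,0],
    [0.137,-0.52,0],
    [0.137,-0.52,0],
    [0.137,-0.52,0],
    [0.137,-0.52,0]
  ],
  "dr": [
    [0,0,0],
    [0,0,0],
    [0,0,0],
    [0,0,0],
    [0,0,0],
    [0,0,0],
    [0,0,0],
    [0,0,0]
  ],
  "jaw": [0.4,0.4,0.4,0.4,0.4,0.4,0.4,0.4]
}}

```text
time: 10.57
tool_pos: [0.5996, 0.1354, 0.2041]
tool_rot: [3.141, -0.001, 3.051]
contact_force: [1.1, 0.8, -0.8]
opening: 0.0622
grip_force: 12.0
```

```bash
python3 - <<'E'
from h import *
im,c=look('poc2.png'); hsv=cv2.cvtColor(im,cv2.COLOR_BGR2HSV)
g=proj(c,[[.4929,.1349,.082]])[0]; print(g)
x,y=g.astype(int); roi=np.zeros(im.shape[:2],bool); roi[max(0,y-55):y+55,x-60:x+60]=1
m=((hsv[...,0]<9)&(hsv[...,1]>135)&(hsv[...,2]>95)&roi).astype(np.uint8)*255
cv2.imwrite('pics/dbg.png',np.hstack([im[max(0,y-60):y+60,x-70:x+70],cv2.cvtColor(m,cv2.COLOR_GRAY2BGR)[max(0,y-60):y+60,x-70:x+70]]).repeat(2,0).repeat(2,1))
k=max(conts(m,100,300),key=len); pr(k.min(0),k.max(0),*circ(onz(c,k,.082)))
m=((hsv[...,0]<20)&(hsv[...,1]>70)).astype(np.uint8)*255
roi=np.zeros(im.shape[:2],bool); 
E
```

```text
10.6167 [0.5994 0.1363 0.2042] [ 3.1409 -0.0006  3.0522] 0.06185596083035446 12.00008288025856
[307.74542184  94.43860348]
[269.  51.] [348. 134.] [0.4927 0.1358] 0.029437679689651507 0.0005764689190422473 258
```

View pics/dbg.png

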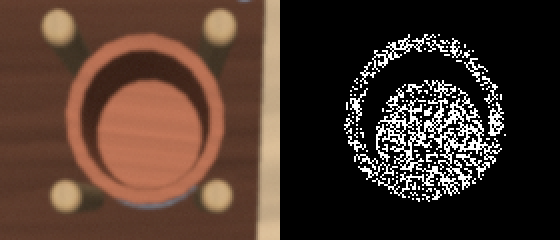

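The crop shows the canister upright and centred between the four dowels, at (0.4927, 0.1358). Next I'll place the cork.

Emit:
{"api": "apply_moves", "payload": {
  "delta_pos": [
    [-0.09,-0.0025,0],
    [-0.18,-0.0025,0],
    [-0.266,-0.0025,0],
    [-0.266,-0.0025,0],
    [-0.266,-0.0025,0],
    [-0.266,-0.0025,-0.07],
    [-0.266,-0.0025,-0.14],
    [-0.266,-0.0025,-0.14]
  ],
  "dr": [
    [0,0,0],
    [0,0,0],
    [0,0,0],
    [0,0,0],
    [0,0,0],
    [0,0,0],
    [0,0,0],
    [0,0,0]
  ],
  "jaw": [0.4,0.4,0.4,0.4,0.4,0.4,0.4,0.4]
}}

```text
time: 11.28
tool_pos: [0.4914, 0.1351, 0.1444]
tool_rot: [-3.14, -0.007, 3.053]
contact_force: [-2.5, -0.7, -1.2]
opening: 0.0616
grip_force: 12.0
```

Emit:
{"api": "apply_moves", "payload": {
  "delta_pos": [
    [0,0,-0.04],
    [0,0,-0.08],
    [0,0,-0.11],
    [0,0,-0.13],
    [0,0,-0.14],
    [0,0,-0.148],
    [0,0,-0.148],
    [0,0,-0.148]
  ],
  "dr": [
    [0,0,0],
    [0,0,0],
    [0,0,0],
    [0,0,0],
    [0,0,0],
    [0,0,0],
    [0,0,0],
    [0,0,0]
  ],
  "jaw": [0.4,0.4,0.4,0.4,0.4,0.4,0.4,0.4]
}}

```text
time: 11.95
tool_pos: [0.4938, 0.1344, 0.0899]
tool_rot: [3.141, 0.001, 3.052]
contact_force: [0.3, -0.4, -0.3]
opening: 0.0619
grip_force: 12.0
```

Emit:
{"api": "apply_moves", "payload": {
  "delta_pos": [
    [0,0,-0.005],
    [0,0,-0.005],
    [0,0,-0.005],
    [0,0,-0.005],
    [0,0,-0.005],
    [0,0,-0.005],
    [0,0,-0.005],
    [0,0,-0.005]
  ],
  "dr": [
    [0,0,0],
    [0,0,0],
    [0,0,0],
    [0,0,0],
    [0,0,0],
    [0,0,0],
    [0,0,0],
    [0,0,0]
  ],
  "jaw": [0.4,0.4,0.75,0.8,0.9,1,1,1]
}}

```text
time: 12.62
tool_pos: [0.4933, 0.1343, 0.0874]
tool_rot: [3.141, 0.0, 3.052]
contact_force: [-0.2, -0.1, -0.1]
opening: 0.091
grip_force: 0.0
```

Emit:
{"api": "apply_moves", "payload": {
  "delta_pos": [
    [0,0,0.08],
    [0,0,0.16],
    [0,0,0.26],
    [0.1,0,0.3],
    [0.2,0,0.3],
    [0.25,0,0.3],
    [0.25,0,0.3],
    [0.25,0,0.3]
  ],
  "dr": [
    [0,0,0],
    [0,0,0],
    [0,0,0],
    [0,0,0],
    [0,0,0],
    [0,0,0],
    [0,0,0],
    [0,0,0]
  ],
  "jaw": [1,1,1,1,1,1,1,1]
}}

```text
time: 13.28
tool_pos: [0.5934, 0.1341, 0.2064]
tool_rot: [-3.141, -0.002, 3.051]
contact_force: [-0.9, 0.5, -0.5]
opening: 0.0917
grip_force: 0.0
```

```bash
python3 - <<'E'
from h import *
im,c=look('poc3.png'); hsv=cv2.cvtColor(im,cv2.COLOR_BGR2HSV)
g=proj(c,[[.4929,.1349,.094]])[0]; print(g)
x,y=g.astype(int); x=max(x,75)
cv2.imwrite('pics/dbg2.png',im[max(0,y-60):y+60,x-75:x+75].repeat(4,0).repeat(4,1))
E
```

```text
13.3333 [0.5926 0.1342 0.2065] [-3.1414 -0.002   3.0517] 0.09167589027631269 0.0
[310.11322134 101.66756687]
```

View pics/dbg2.png

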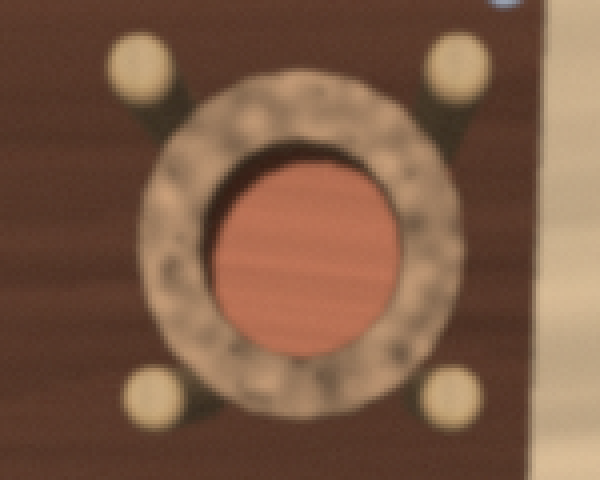

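The cork is concentric with the canister and pocket. On to the lid.

Emit:
{"api": "apply_moves", "payload": {
  "delta_pos": [
    [-0.03,-0.7,0],
    [-0.03,-0.7,0],
    [-0.03,-0.7,0],
    [-0.03,-0.7,0],
    [-0.03,-0.7,0],
    [-0.03,-0.7,0],
    [-0.03,-0.7,0],
    [-0.03,-0.7,0]
  ],
  "dr": [
    [0,0,0],
    [0,0,0],
    [0,0,0],
    [0,0,0],
    [0,0,0],
    [0,0,0],
    [0,0,0],
    [0,0,0]
  ],
  "jaw": [1,1,1,1,1,1,1,1]
}}

```text
time: 14.0
tool_pos: [0.5796, -0.151, 0.2073]
tool_rot: [-3.14, -0.0, 3.047]
contact_force: [-0.2, 0.3, 1.4]
opening: 0.0919
grip_force: 0.0
```

Emit:
{"api": "apply_moves", "payload": {
  "delta_pos": [
    [-0.03,-0.47,0],
    [-0.03,-0.47,0],
    [-0.03,-0.47,0],
    [-0.03,-0.47,-0.1],
    [-0.03,-0.47,-0.14],
    [-0.03,-0.47,-0.14],
    [-0.03,-0.47,-0.14],
    [-0.03,-0.47,-0.14]
  ],
  "dr": [
    [0,0,0],
    [0,0,0],
    [0,0,0],
    [0,0,0],
    [0,0,0],
    [0,0,0],
    [0,0,0],
    [0,0,0]
  ],
  "jaw": [1,1,1,1,1,1,1,1]
}}

```text
time: 14.67
tool_pos: [0.5694, -0.3322, 0.1519]
tool_rot: [3.141, -0.0, 3.052]
contact_force: [-0.4, 0.3, 1.1]
opening: 0.0916
grip_force: 0.0
```

```bash
python3 - <<'E'
from h import *
im,c=look('lid1.png'); hsv=cv2.cvtColor(im,cv2.COLOR_BGR2HSV); g=cv2.cvtColor(im,cv2.COLOR_BGR2GRAY)
q=proj(c,[[.5695,-.335,.014]])[0]; x,y=q.astype(int); print(q,g[y-10:y+60:10,x])
m=cv2.morphologyEx((g<70).astype(np.uint8)*255,cv2.MORPH_CLOSE,np.ones((7,7)))
for k in conts(m,800,275): 
    if np.hypot(*(k.mean(0)-q))<60: pr(k.mean(0),k.min(0),k.max(0),*circ(onz(c,k,.014)),*wcirc(c,k,.014))
b=((hsv[...,0]>12)&(hsv[...,0]<32)&(hsv[...,1]>90)).astype(np.uint8)*255
for k in conts(b,100,275):
    if np.hypot(*(k.mean(0)-q))<40: pr('brass',k.mean(0),*circ(onz(c,k,.014)))
E
```

```text
14.7167 [ 0.57   -0.3321  0.1529] [-3.1414  0.0016  3.0532] 0.09200684461631939 0.0
[318.09191998 222.99701728] [ 21  21  18  18  47 220 219]
[314.3901 223.9231] [282. 192.] [347. 256.] [ 0.5708 -0.3386] 0.029600529663023907 0.00031972247856618856 182 [ 0.5709 -0.3386] (58.50771713256836, 59.8967170715332)
brass [314.4459 225.7707] [ 0.5724 -0.3389] 0.025107990078312277 0.00024317416374240318 157
```

View pics/lid1.png

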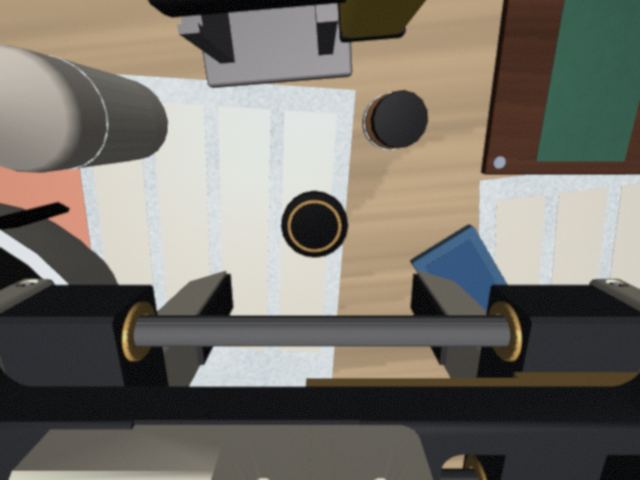

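The lid is at (314,224) with its brass circle, confirmed. The bowl at lower left may be close to the gripper body, so I'll check the clearance.

```bash
python3 - <<'E'
from h import *
cs=cam('scene');c=cc('lid1.png')
for z in (.06,.08,.1): pr(z,onz(cs,[(143,238),(140,262)],z),onz(c,[(60,245),(115,283)],z))
E
```

```text
0.06 [[ 0.5495 -0.5096  0.06  ]
 [ 0.6452 -0.4789  0.06  ]] [[ 0.5571 -0.5355  0.06  ]
 [ 0.5926 -0.5013  0.06  ]]
0.08 [[ 0.5751 -0.4952  0.08  ]
 [ 0.6682 -0.4653  0.08  ]] [[ 0.552  -0.5187  0.08  ]
 [ 0.5847 -0.4872  0.08  ]]
0.1 [[ 0.6006 -0.4808  0.1   ]
 [ 0.6913 -0.4517  0.1   ]] [[ 0.5469 -0.5019  0.1   ]
 [ 0.5768 -0.4731  0.1   ]]
```

Emit:
{"api": "apply_moves", "payload": {
  "delta_pos": [
    [0.0025,-0.0163,-0.1],
    [0.0025,-0.0163,-0.2],
    [0.0025,-0.0163,-0.28],
    [0.0025,-0.0163,-0.33],
    [0.0025,-0.0163,-0.369],
    [0.0025,-0.0163,-0.369],
    [0.0025,-0.0163,-0.369],
    [0.0025,-0.0163,-0.369]
  ],
  "dr": [
    [0,0,0],
    [0,0,0],
    [0,0,0],
    [0,0,0],
    [0,0,0],
    [0,0,0],
    [0,0,0],
    [0,0,0]
  ],
  "jaw": [1,1,1,1,1,1,1,1],
  "force": 15
}}

```text
time: 15.38
tool_pos: [0.5719, -0.3401, 0.0063]
tool_rot: [-3.14, 0.003, 3.053]
contact_force: [-0.8, -0.1, 0.4]
opening: 0.0918
grip_force: 0.0
```

Emit:
{"api": "apply_moves", "payload": {
  "delta_pos": [
    [0,0,0],
    [0,0,0],
    [0,0,0],
    [0,0,0],
    [0,0,0],
    [0,0,0],
    [0,0,0]
  ],
  "dr": [
    [0,0,0],
    [0,0,0],
    [0,0,0],
    [0,0,0],
    [0,0,0],
    [0,0,0],
    [0,0,0]
  ],
  "jaw": [0.4,0.4,0.4,0.4,0.4,0.4,0.4]
}}

```text
time: 15.97
tool_pos: [0.5704, -0.3403, 0.004]
tool_rot: [3.142, 0.0, 3.052]
contact_force: [-0.5, 0.9, 2.3]
opening: 0.0613
grip_force: 15.0
```

Emit:
{"api": "apply_moves", "payload": {
  "delta_pos": [
    [0,0,0.1],
    [0,0,0.2],
    [0,0,0.3],
    [0,0,0.4],
    [0,0,0.49],
    [0,0,0.49]
  ],
  "dr": [
    [0,0,0],
    [0,0,0],
    [0,0,0],
    [0,0,0],
    [0,0,0],
    [0,0,0]
  ],
  "jaw": [0.4,0.4,0.4,0.4,0.4,0.4]
}}

```text
time: 16.47
tool_pos: [0.573, -0.3423, 0.2089]
tool_rot: [-3.134, 0.012, 3.052]
contact_force: [0.8, -0.9, -0.5]
opening: 0.0614
grip_force: 15.0
```

Emit:
{"api": "apply_moves", "payload": {
  "delta_pos": [
    [0.056,0.1,0],
    [0.056,0.2,0],
    [0.056,0.3,0],
    [0.056,0.4,0],
    [0.056,0.5,0],
    [0.056,0.6,0],
    [0.056,0.7,0],
    [0.056,0.7,0]
  ],
  "dr": [
    [0,0,0],
    [0,0,0],
    [0,0,0],
    [0,0,0],
    [0,0,0],
    [0,0,0],
    [0,0,0],
    [0,0,0]
  ],
  "jaw": [0.4,0.4,0.4,0.4,0.4,0.4,0.4,0.4]
}}

```text
time: 17.13
tool_pos: [0.5921, -0.0531, 0.1995]
tool_rot: [3.138, -0.001, 3.058]
contact_force: [0.3, -0.5, -0.5]
opening: 0.0614
grip_force: 15.0
```

Emit:
{"api": "apply_moves", "payload": {
  "delta_pos": [
    [0,0.1,0],
    [0,0.2,0],
    [0,0.3,0],
    [0,0.4,0],
    [0,0.487,0],
    [0,0.487,0],
    [0,0.487,0],
    [0,0.487,0]
  ],
  "dr": [
    [0,0,0],
    [0,0,0],
    [0,0,0],
    [0,0,0],
    [0,0,0],
    [0,0,0],
    [0,0,0],
    [0,0,0]
  ],
  "jaw": [0.4,0.4,0.4,0.4,0.4,0.4,0.4,0.4]
}}

```text
time: 17.8
tool_pos: [0.5926, 0.134, 0.1992]
tool_rot: [-3.141, -0.001, 3.052]
contact_force: [-0.2, -0.1, -2.0]
opening: 0.0616
grip_force: 15.0
```

```bash
python3 - <<'E'
from h import *
im,c=look('poc4.png'); hsv=cv2.cvtColor(im,cv2.COLOR_BGR2HSV)
q=proj(c,[[.4929,.1349,.094]])[0]; print(q); x,y=q.astype(int)
roi=np.zeros(im.shape[:2],bool); roi[max(0,y-47):y+47,x-47:x+47]=1
m=((hsv[...,0]>8)&(hsv[...,1]<118)&(hsv[...,2]>100)&roi).astype(np.uint8)*255
for k in conts(m,30): pr(k.min(0),k.max(0),*circ(onz(c,k,.094)))
E
```

```text
17.85 [0.5927 0.1334 0.1993] [-3.1411 -0.0005  3.0509] 0.0613115901982552 14.999841749668121
[310.15942802 101.77476297]
[264.  57.] [356. 147.] [0.494  0.1345] 0.03052380145224236 0.00022490963871228385 242
[342.  54.] [356.  65.] [0.4673 0.1652] 0.004610695840531303 0.0006025922583149259 44
[263.  54.] [277.  65.] [0.4623 0.1091] 0.004561536093041462 0.0005747766174117794 43
```

Emit:
{"api": "apply_moves", "payload": {
  "delta_pos": [
    [-0.09,0.003,0],
    [-0.18,0.003,0],
    [-0.248,0.003,0],
    [-0.248,0.003,0],
    [-0.248,0.003,0],
    [-0.248,0.003,-0.06],
    [-0.248,0.003,-0.12],
    [-0.248,0.003,-0.12]
  ],
  "dr": [
    [0,0,0],
    [0,0,0],
    [0,0,0],
    [0,0,0],
    [0,0,0],
    [0,0,0],
    [0,0,0],
    [0,0,0]
  ],
  "jaw": [0.4,0.4,0.4,0.4,0.4,0.4,0.4,0.4]
}}

```text
time: 18.52
tool_pos: [0.4925, 0.1344, 0.1481]
tool_rot: [-3.14, -0.006, 3.05]
contact_force: [-1.2, -0.1, -0.6]
opening: 0.0614
grip_force: 15.0
```

Emit:
{"api": "apply_moves", "payload": {
  "delta_pos": [
    [0,0,-0.04],
    [0,0,-0.08],
    [0,0,-0.1],
    [0,0,-0.115],
    [0,0,-0.125],
    [0,0,-0.128],
    [0,0,-0.128],
    [0,0,-0.128]
  ],
  "dr": [
    [0,0,0],
    [0,0,0],
    [0,0,0],
    [0,0,0],
    [0,0,0],
    [0,0,0],
    [0,0,0],
    [0,0,0]
  ],
  "jaw": [0.4,0.4,0.4,0.4,0.4,0.4,0.4,0.4]
}}

```text
time: 19.18
tool_pos: [0.4939, 0.1358, 0.1011]
tool_rot: [3.141, 0.001, 3.052]
contact_force: [0.1, -0.4, -0.4]
opening: 0.0616
grip_force: 15.0
```

Emit:
{"api": "apply_moves", "payload": {
  "delta_pos": [
    [0,0,0],
    [0,0,0],
    [0,0,0]
  ],
  "dr": [
    [0,0,0],
    [0,0,0],
    [0,0,0]
  ],
  "jaw": [0.4,0.4,0.4]
}}

```text
time: 19.43
tool_pos: [0.4937, 0.1358, 0.1009]
tool_rot: [3.141, 0.001, 3.052]
contact_force: [-0.2, -0.1, -0.2]
opening: 0.0615
grip_force: 15.0
```

Emit:
{"api": "apply_moves", "payload": {
  "delta_pos": [
    [-0.001,-0.002,-0.005],
    [-0.001,-0.002,-0.005],
    [-0.001,-0.002,-0.005],
    [-0.001,-0.002,-0.005],
    [-0.001,-0.002,-0.005],
    [-0.001,-0.002,-0.005],
    [-0.001,-0.002,-0.005],
    [-0.001,-0.002,-0.005]
  ],
  "dr": [
    [0,0,0],
    [0,0,0],
    [0,0,0],
    [0,0,0],
    [0,0,0],
    [0,0,0],
    [0,0,0],
    [0,0,0]
  ],
  "jaw": [0.4,0.4,0.75,0.8,0.9,1,1,1]
}}

```text
time: 20.1
tool_pos: [0.4931, 0.135, 0.0986]
tool_rot: [3.141, 0.0, 3.052]
contact_force: [0.5, -0.1, 0.0]
opening: 0.0908
grip_force: 0.0
```

Emit:
{"api": "apply_moves", "payload": {
  "delta_pos": [
    [0,0,0.08],
    [0,0,0.16],
    [0,0,0.26],
    [0.1,0,0.26],
    [0.2,0,0.26],
    [0.25,0,0.26],
    [0.25,0,0.26],
    [0.25,0,0.26]
  ],
  "dr": [
    [0,0,0],
    [0,0,0],
    [0,0,0],
    [0,0,0],
    [0,0,0],
    [0,0,0],
    [0,0,0],
    [0,0,0]
  ],
  "jaw": [1,1,1,1,1,1,1,1]
}}

```text
time: 20.77
tool_pos: [0.5931, 0.1348, 0.2016]
tool_rot: [-3.141, -0.002, 3.051]
contact_force: [-0.2, -0.1, -0.1]
opening: 0.0917
grip_force: 0.0
```

```bash
python3 - <<'E'
from h import *
im,c=look('poc5.png'); hsv=cv2.cvtColor(im,cv2.COLOR_BGR2HSV); g=cv2.cvtColor(im,cv2.COLOR_BGR2GRAY)
q=proj(c,[[.4929,.1349,.108]])[0]; print(q); x,y=q.astype(int)
roi=np.zeros(im.shape[:2],bool); roi[max(0,y-60):y+60,x-60:x+60]=1
m=cv2.morphologyEx(((g<50)&roi).astype(np.uint8)*255,cv2.MORPH_CLOSE,np.ones((7,7)))
for k in conts(m,300): pr(k.min(0),k.max(0),*circ(onz(c,k,.108)),*wcirc(c,k,.108))
b=((hsv[...,0]>12)&(hsv[...,0]<32)&(hsv[...,1]>90)&(g>50)&roi).astype(np.uint8)*255
for k in conts(b,60,275): pr('brass/dowel',k.mean(0),*circ(onz(c,k,.108)))
for k in conts(mask(im,*BL),200): pr('blue',k.mean(0),*wrect(c,k,.012))
E
```

```text
20.8167 [0.5923 0.1349 0.2018] [-3.1414 -0.002   3.0517] 0.09186760210629114 0.0
[308.24698559  99.6952918 ]
[265.  53.] [353. 147.] [0.4944 0.1351] 0.030469574727943607 0.0002484784767795867 264 [0.4944 0.1351] (60.875885009765625, 61.249855041503906)
brass/dowel [345.4231 140.3269] [0.5226 0.1588] 0.0063378757560231215 0.0005025027412767111 52
brass/dowel [274.3051 141.1017] [0.5182 0.1068] 0.00656523871984638 0.0005436721887182297 48
brass/dowel [308.6829 100.7415] [0.4943 0.135 ] 0.02433895499968207 0.00016048777179689333 205
brass/dowel [347.9118  60.75  ] [0.4702 0.1642] 0.006652353262903469 0.0005396051262298616 56
brass/dowel [269.1587  59.4127] [0.4649 0.111 ] 0.00648155951796784 0.0004833452320450841 59
blue [ 53.7765 270.4765] [ 0.6431 -0.1711] (68.78987884521484, 58.43358612060547) -60.71297264099121
blue [274.8405 277.8171] [0.6712 0.0755] (114.00755310058594, 63.8308219909668) 19.61284828186035
blue [378.9926 247.3971] [0.6433 0.1948] (113.50080108642578, 62.89823532104492) 21.566133499145508
blue [493.7613  20.6216] [0.4308 0.3051] (64.665771484375, 40.57256317138672) 75.00863647460938
```

The lid is at (0.4944, 0.135), against a dowel-centroid reference of (0.494, 0.135), so it is centred. Next are the plates, starting with the one at (0.6435, 0.195), angle +21.5°.

Emit:
{"api": "apply_moves", "payload": {
  "delta_pos": [
    [0.129,0.149,-0.125],
    [0.129,0.149,-0.125],
    [0.129,0.149,-0.125],
    [0.129,0.149,-0.125],
    [0.129,0.149,-0.125],
    [0.129,0.149,-0.125],
    [0.129,0.149,-0.125],
    [0.129,0.149,-0.125]
  ],
  "dr": [
    [0,0,0.926],
    [0,0,0.926],
    [0,0,0.926],
    [0,0,0.926],
    [0,0,0.926],
    [0,0,0.926],
    [0,0,0.926],
    [0,0,0.926]
  ],
  "jaw": [1,1,1,1,1,1,1,1]
}}

```text
time: 21.48
tool_pos: [0.6445, 0.1943, 0.1535]
tool_rot: [-3.141, 0.001, -2.771]
contact_force: [0.1, 0.2, 0.6]
opening: 0.0915
grip_force: 0.0
```

```bash
cat >> h.py <<'E'
def plates(fn,z=.012,near=None):
    im,c=look(fn)
    for k in conts(mask(im,*BL),200,285):
        p=wrect(c,k,z)
        if near is None or np.hypot(*(p[0]-near))<.05: pr('blue',k.min(0),k.max(0),*p,'dyaw from cradle',np.radians(p[2]+5.15))
    return im,c
E
python3 - <<'E'
from h import *
plates('pc.png')
ca=loadc('w1c.npy'); pr('scanner head right/bottom edges',onz(ca,[(138,115),(125,148),(57,116)],.12),onz(ca,(138,115),.03))
E
```

```text
21.5333 [0.6445 0.1942 0.1534] [-3.1415  0.001  -2.7703] 0.09175842134891747 0.0
blue [287. 158.] [358. 277.] [0.6434 0.1951] (111.88037109375, 63.05875015258789) 21.255035400390625 dyaw from cradle 0.4608548068424756
blue [145. 137.] [227. 260.] [0.6711 0.0758] (111.675537109375, 64.82218933105469) 19.919179916381836 dyaw from cradle 0.43753973031569976
blue [506.   0.] [624.  72.] [0.4208 0.308 ] (65.95243072509766, 64.89069366455078) -15.11773681640625 dyaw from cradle -0.1739698264185466
scanner head right/bottom edges [[ 0.4062 -0.2139  0.12  ]
 [ 0.4342 -0.2301  0.12  ]
 [ 0.4066 -0.2853  0.12  ]] [[ 0.4011 -0.2602  0.03  ]]
```

Emit:
{"api": "apply_moves", "payload": {
  "delta_pos": [
    [-0.003,0.002,-0.1],
    [-0.003,0.002,-0.2],
    [-0.003,0.002,-0.28],
    [-0.003,0.002,-0.33],
    [-0.003,0.002,-0.371],
    [-0.003,0.002,-0.371],
    [-0.003,0.002,-0.371],
    [-0.003,0.002,-0.371]
  ],
  "dr": [
    [0,0,0],
    [0,0,0],
    [0,0,0],
    [0,0,0],
    [0,0,0],
    [0,0,0],
    [0,0,0],
    [0,0,0]
  ],
  "jaw": [1,1,1,1,1,1,1,1],
  "force": 25
}}

```text
time: 22.2
tool_pos: [0.6438, 0.1952, 0.0048]
tool_rot: [-3.142, 0.001, -2.769]
contact_force: [-0.5, -1.0, 0.3]
opening: 0.0921
grip_force: 0.0
```

Emit:
{"api": "apply_moves", "payload": {
  "delta_pos": [
    [0,0,0],
    [0,0,0],
    [0,0,0],
    [0,0,0],
    [0,0,0],
    [0,0,0],
    [0,0,0]
  ],
  "dr": [
    [0,0,0],
    [0,0,0],
    [0,0,0],
    [0,0,0],
    [0,0,0],
    [0,0,0],
    [0,0,0]
  ],
  "jaw": [0.4,0.4,0.4,0.4,0.4,0.4,0.4]
}}

```text
time: 22.78
tool_pos: [0.6436, 0.1954, 0.0044]
tool_rot: [3.142, 0.0, -2.768]
contact_force: [-0.4, 0.3, 3.6]
opening: 0.0657
grip_force: 25.0
```

Emit:
{"api": "apply_moves", "payload": {
  "delta_pos": [
    [0,0,0.1],
    [0,0,0.2],
    [0,0,0.3],
    [0,0,0.4],
    [0,0,0.49],
    [0,0,0.49]
  ],
  "dr": [
    [0,0,0],
    [0,0,0],
    [0,0,0],
    [0,0,0],
    [0,0,0],
    [0,0,0]
  ],
  "jaw": [0.4,0.4,0.4,0.4,0.4,0.4]
}}

```text
time: 23.28
tool_pos: [0.6467, 0.196, 0.2092]
tool_rot: [-3.139, 0.014, -2.768]
contact_force: [1.3, 0.5, -0.2]
opening: 0.0654
grip_force: 25.0
```

Emit:
{"api": "apply_moves", "payload": {
  "delta_pos": [
    [-0.054,-0.092,0],
    [-0.108,-0.184,0],
    [-0.162,-0.276,0],
    [-0.215,-0.37,0],
    [-0.215,-0.37,0],
    [-0.215,-0.37,0]
  ],
  "dr": [
    [0,0,-0.23],
    [0,0,-0.46],
    [0,0,-0.7],
    [0,0,-0.926],
    [0,0,-0.926],
    [0,0,-0.926]
  ],
  "jaw": [0.4,0.4,0.4,0.4,0.4,0.4]
}}

```text
time: 23.78
tool_pos: [0.5562, 0.0452, 0.1997]
tool_rot: [-3.141, -0.001, 3.048]
contact_force: [0.2, 1.1, -1.2]
opening: 0.0655
grip_force: 25.0
```

Emit:
{"api": "apply_moves", "payload": {
  "delta_pos": [
    [-0.07,-0.1,0],
    [-0.14,-0.2,0],
    [-0.214,-0.368,-0.1],
    [-0.214,-0.368,-0.2],
    [-0.214,-0.368,-0.3],
    [-0.214,-0.368,-0.32],
    [-0.214,-0.368,-0.32],
    [-0.214,-0.368,-0.32]
  ],
  "dr": [
    [0,0,0],
    [0,0,0],
    [0,0,0],
    [0,0,0],
    [0,0,0],
    [0,0,0],
    [0,0,0],
    [0,0,0]
  ],
  "jaw": [0.4,0.4,0.4,0.4,0.4,0.4,0.4,0.4]
}}

```text
time: 24.45
tool_pos: [0.4713, -0.0991, 0.0708]
tool_rot: [3.14, -0.004, 3.052]
contact_force: [0.3, -0.3, -1.0]
opening: 0.0659
grip_force: 25.0
```

Emit:
{"api": "apply_moves", "payload": {
  "delta_pos": [
    [0,0,0],
    [0,0,0],
    [0,0,0]
  ],
  "dr": [
    [0,0,0],
    [0,0,0],
    [0,0,0]
  ],
  "jaw": [0.4,0.4,0.4]
}}

```text
time: 24.7
tool_pos: [0.4737, -0.0995, 0.0741]
tool_rot: [-3.141, 0.004, 3.053]
contact_force: [0.6, 0.0, -1.1]
opening: 0.0656
grip_force: 25.0
```

Emit:
{"api": "apply_moves", "payload": {
  "delta_pos": [
    [-0.003,0,-0.05],
    [-0.003,0,-0.1],
    [-0.003,0,-0.125],
    [-0.003,0,-0.135],
    [-0.003,0,-0.141],
    [-0.003,0,-0.141],
    [-0.003,0,-0.141],
    [-0.003,0,-0.141]
  ],
  "dr": [
    [0,0,0],
    [0,0,0],
    [0,0,0],
    [0,0,0],
    [0,0,0],
    [0,0,0],
    [0,0,0],
    [0,0,0]
  ],
  "jaw": [0.4,0.4,0.4,0.4,0.4,0.4,0.4,0.4]
}}

```text
time: 25.37
tool_pos: [0.4714, -0.1, 0.0165]
tool_rot: [-3.141, 0.002, 3.052]
contact_force: [-0.6, 0.7, -1.9]
opening: 0.0653
grip_force: 25.0
```

Emit:
{"api": "apply_moves", "payload": {
  "delta_pos": [
    [0,0,0],
    [0,0,0],
    [0,0,0],
    [0,0,0],
    [0,0,0],
    [0,0,0.1],
    [0,0,0.2],
    [0,0,0.34]
  ],
  "dr": [
    [0,0,0],
    [0,0,0],
    [0,0,0],
    [0,0,0],
    [0,0,0],
    [0,0,0],
    [0,0,0],
    [0,0,0]
  ],
  "jaw": [0.75,0.8,0.9,1,1,1,1,1]
}}

```text
time: 26.03
tool_pos: [0.4698, -0.0995, 0.138]
tool_rot: [3.141, -0.003, 3.052]
contact_force: [2.0, -0.8, 0.4]
opening: 0.0918
grip_force: 0.0
```

Emit:
{"api": "apply_moves", "payload": {
  "delta_pos": [
    [0.5,0.44,0.06],
    [0.5,0.44,0.06],
    [0.5,0.44,0.06],
    [0.5,0.44,0.06],
    [0.5,0.44,0.06],
    [0.5,0.44,0.06],
    [0.5,0.44,0.06],
    [0.5,0.44,0.06]
  ],
  "dr": [
    [0,0,0.875],
    [0,0,0.875],
    [0,0,0.875],
    [0,0,0.875],
    [0,0,0.875],
    [0,0,0.875],
    [0,0,0.875],
    [0,0,0.875]
  ],
  "jaw": [1,1,1,1,1,1,1,1]
}}

```text
time: 26.7
tool_pos: [0.6728, 0.0795, 0.1607]
tool_rot: [3.141, 0.002, -2.79]
contact_force: [-1.3, 0.2, 0.2]
opening: 0.0918
grip_force: 0.0
```

```bash
python3 - <<'E'
from h import *
im,c=plates('pb.png')
for k in conts(mask(im,*BL),200,285): 
    p=wrect(c,k,.024)
    if p[0][0]<.55: pr('bay?',*p)
E
```

```text
26.75 [0.6712 0.0777 0.1604] [ 3.1413 -0.0005 -2.7914] 0.09197035053758433 0.0
blue [282. 155.] [352. 272.] [0.6716 0.0743] (111.93952941894531, 62.93165588378906) 19.740123748779297 dyaw from cradle 0.4344146106450327
blue [ 0. 44.] [122. 191.] [ 0.6674 -0.1592] (112.26649475097656, 68.79966735839844) 29.41678810119629 dyaw from cradle 0.6033042642050741
```

Emit:
{"api": "apply_moves", "payload": {
  "delta_pos": [
    [0.001,-0.006,-0.1],
    [0.001,-0.006,-0.2],
    [0.001,-0.006,-0.28],
    [0.001,-0.006,-0.35],
    [0.001,-0.006,-0.388],
    [0.001,-0.006,-0.388],
    [0.001,-0.006,-0.388],
    [0.001,-0.006,-0.388]
  ],
  "dr": [
    [0,0,0],
    [0,0,0],
    [0,0,0],
    [0,0,0],
    [0,0,0],
    [0,0,0],
    [0,0,0],
    [0,0,0]
  ],
  "jaw": [1,1,1,1,1,1,1,1]
}}

```text
time: 27.42
tool_pos: [0.6715, 0.0731, 0.0077]
tool_rot: [-3.141, 0.001, -2.795]
contact_force: [-0.6, 0.4, 0.3]
opening: 0.0916
grip_force: 0.0
```

Emit:
{"api": "apply_moves", "payload": {
  "delta_pos": [
    [0,0,0],
    [0,0,0],
    [0,0,0],
    [0,0,0],
    [0,0,0],
    [0,0,0],
    [0,0,0]
  ],
  "dr": [
    [0,0,0],
    [0,0,0],
    [0,0,0],
    [0,0,0],
    [0,0,0],
    [0,0,0],
    [0,0,0]
  ],
  "jaw": [0.4,0.4,0.4,0.4,0.4,0.4,0.4]
}}

```text
time: 28.0
tool_pos: [0.6712, 0.0738, 0.0067]
tool_rot: [-3.142, 0.0, -2.794]
contact_force: [-2.1, 0.3, 4.0]
opening: 0.0651
grip_force: 25.0
```

Emit:
{"api": "apply_moves", "payload": {
  "delta_pos": [
    [0,0,0.1],
    [0,0,0.2],
    [0,0,0.3],
    [0,0,0.4],
    [0,0,0.4]
  ],
  "dr": [
    [0,0,0],
    [0,0,0],
    [0,0,0],
    [0,0,0],
    [0,0,0]
  ],
  "jaw": [0.4,0.4,0.4,0.4,0.4]
}}

```text
time: 28.42
tool_pos: [0.675, 0.0738, 0.1758]
tool_rot: [-3.136, 0.014, -2.794]
contact_force: [1.3, 0.7, 1.1]
opening: 0.0656
grip_force: 25.0
```

Emit:
{"api": "apply_moves", "payload": {
  "delta_pos": [
    [-0.04,-0.1,0],
    [-0.08,-0.2,0],
    [-0.12,-0.3,0],
    [-0.16,-0.4,0],
    [-0.2,-0.434,0],
    [-0.2,-0.434,0],
    [-0.2,-0.434,0],
    [-0.2,-0.434,0]
  ],
  "dr": [
    [0,0,-0.2],
    [0,0,-0.4],
    [0,0,-0.6],
    [0,0,-0.8],
    [0,0,-0.875],
    [0,0,-0.875],
    [0,0,-0.875],
    [0,0,-0.875]
  ],
  "jaw": [0.4,0.4,0.4,0.4,0.4,0.4,0.4,0.4]
}}

```text
time: 29.08
tool_pos: [0.5914, -0.0994, 0.166]
tool_rot: [3.141, 0.0, 3.052]
contact_force: [-0.2, 0.6, -1.9]
opening: 0.0656
grip_force: 25.0
```

```bash
python3 - <<'E'
from h import *
im,c=look('bay1.png')
for k in conts(mask(im,*BL),200,285): pr(k.min(0),k.max(0),*wrect(c,k,.024))
for k in conts(mask(im,(60,40,20),(90,255,130)),100): pr('felt',k.min(0),k.max(0),*wrect(c,k,.012))
E
```

```text
29.1333 [ 0.5916 -0.099   0.166 ] [3.1411 0.0001 3.0531] 0.06514857818980209 24.999731183052063
[210. 180.] [391. 284.] [ 0.6018 -0.1214] (171.3570556640625, 100.33627319335938) 84.81973266601562
[265.   0.] [348. 152.] [ 0.4721 -0.0998] (113.71810150146484, 64.76776123046875) -5.13543701171875
felt [261.   0.] [355. 158.] [ 0.4731 -0.0993] (123.49613952636719, 76.0365982055664) -5.1776885986328125
```

Emit:
{"api": "apply_moves", "payload": {
  "delta_pos": [
    [-0.1,-0.002,0],
    [-0.2,-0.002,0],
    [-0.299,-0.002,0],
    [-0.299,-0.002,-0.1],
    [-0.299,-0.002,-0.2],
    [-0.299,-0.002,-0.25],
    [-0.299,-0.002,-0.25],
    [-0.299,-0.002,-0.25]
  ],
  "dr": [
    [0,0,0],
    [0,0,0],
    [0,0,0],
    [0,0,0],
    [0,0,0],
    [0,0,0],
    [0,0,0],
    [0,0,0]
  ],
  "jaw": [0.4,0.4,0.4,0.4,0.4,0.4,0.4,0.4]
}}

```text
time: 29.8
tool_pos: [0.4718, -0.0997, 0.0658]
tool_rot: [3.141, -0.002, 3.054]
contact_force: [0.8, 0.3, -1.6]
opening: 0.0653
grip_force: 25.0
```

Emit:
{"api": "apply_moves", "payload": {
  "delta_pos": [
    [0,0,-0.04],
    [0,0,-0.07],
    [0,0,-0.08],
    [0,0,-0.086],
    [0,0,-0.086],
    [0,0,-0.086],
    [0,0,-0.086],
    [0,0,-0.086]
  ],
  "dr": [
    [0,0,0],
    [0,0,0],
    [0,0,0],
    [0,0,0],
    [0,0,0],
    [0,0,0],
    [0,0,0],
    [0,0,0]
  ],
  "jaw": [0.4,0.4,0.4,0.4,0.4,0.4,0.4,0.4]
}}

```text
time: 30.47
tool_pos: [0.4719, -0.1008, 0.0325]
tool_rot: [-3.141, 0.001, 3.052]
contact_force: [0.3, -0.1, -1.5]
opening: 0.0655
grip_force: 25.0
```

Emit:
{"api": "apply_moves", "payload": {
  "delta_pos": [
    [0,0,-0.003],
    [0,0,-0.003],
    [0,0,-0.003],
    [0,0,-0.003],
    [0,0,-0.003],
    [0,0,0.1],
    [0,0,0.2],
    [0,0,0.32]
  ],
  "dr": [
    [0,0,0],
    [0,0,0],
    [0,0,0],
    [0,0,0],
    [0,0,0],
    [0,0,0],
    [0,0,0],
    [0,0,0]
  ],
  "jaw": [0.75,0.8,0.9,1,1,1,1,1]
}}

```text
time: 31.13
tool_pos: [0.4707, -0.1004, 0.1542]
tool_rot: [3.141, -0.003, 3.052]
contact_force: [0.4, -0.6, 0.6]
opening: 0.0917
grip_force: 0.0
```

Emit:
{"api": "apply_moves", "payload": {
  "delta_pos": [
    [0.48,-0.15,0],
    [0.48,-0.15,0],
    [0.48,-0.15,0],
    [0.48,-0.15,0],
    [0.48,-0.15,0],
    [0.48,-0.15,0],
    [0.48,-0.15,0]
  ],
  "dr": [
    [0,0,1],
    [0,0,1],
    [0,0,1],
    [0,0,1],
    [0,0,1],
    [0,0,1],
    [0,0,1]
  ],
  "jaw": [1,1,1,1,1,1,1]
}}

```text
time: 31.72
tool_pos: [0.6641, -0.161, 0.1514]
tool_rot: [3.14, -0.002, -2.732]
contact_force: [0.2, -0.2, -0.6]
opening: 0.0917
grip_force: 0.0
```

Emit:
{"api": "apply_moves", "payload": {
  "delta_pos": [
    [0,0,0],
    [0,0,0],
    [0,0,0],
    [0,0,0]
  ],
  "dr": [
    [0,0,0.2],
    [0,0,0.2],
    [0,0,0.2],
    [0,0,0.2]
  ],
  "jaw": [1,1,1,1]
}}

```text
time: 32.05
tool_pos: [0.6629, -0.1604, 0.154]
tool_rot: [-3.142, 0.0, -2.634]
contact_force: [0.0, -0.5, 0.4]
opening: 0.0918
grip_force: 0.0
```

```bash
python3 - <<'E'
from h import *
im,c=plates('pa.png')
E
```

```text
32.1 [ 0.6631 -0.1605  0.154 ] [-3.1414  0.0002 -2.6334] 0.09183991240922086 0.0
blue [281. 163.] [352. 281.] [ 0.668 -0.162] (112.09053039550781, 62.95445251464844) 29.58317756652832 dyaw from cradle 0.606208308215751
blue [430.   0.] [605. 139.] [ 0.4648 -0.0943] (127.07752227783203, 72.79150390625) -5.161659240722656 dyaw from cradle -0.00020349213889294838
```

Emit:
{"api": "apply_moves", "payload": {
  "delta_pos": [
    [0.012,-0.004,-0.1],
    [0.012,-0.004,-0.2],
    [0.012,-0.004,-0.28],
    [0.012,-0.004,-0.33],
    [0.012,-0.004,-0.372],
    [0.012,-0.004,-0.372],
    [0.012,-0.004,-0.372],
    [0.012,-0.004,-0.372]
  ],
  "dr": [
    [0,0,0.015],
    [0,0,0.015],
    [0,0,0.015],
    [0,0,0.015],
    [0,0,0.015],
    [0,0,0.015],
    [0,0,0.015],
    [0,0,0.015]
  ],
  "jaw": [1,1,1,1,1,1,1,1]
}}

```text
time: 32.77
tool_pos: [0.6685, -0.1623, 0.0054]
tool_rot: [-3.141, 0.0, -2.625]
contact_force: [0.2, -0.5, 0.8]
opening: 0.0921
grip_force: 0.0
```

Emit:
{"api": "apply_moves", "payload": {
  "delta_pos": [
    [0,0,0],
    [0,0,0],
    [0,0,0],
    [0,0,0],
    [0,0,0],
    [0,0,0],
    [0,0,0]
  ],
  "dr": [
    [0,0,0],
    [0,0,0],
    [0,0,0],
    [0,0,0],
    [0,0,0],
    [0,0,0],
    [0,0,0]
  ],
  "jaw": [0.4,0.4,0.4,0.4,0.4,0.4,0.4]
}}

```text
time: 33.35
tool_pos: [0.6684, -0.1623, 0.005]
tool_rot: [-3.142, 0.0, -2.624]
contact_force: [-1.3, 0.3, 2.1]
opening: 0.0652
grip_force: 25.0
```

Emit:
{"api": "apply_moves", "payload": {
  "delta_pos": [
    [0,0,0.1],
    [0,0,0.2],
    [0,0,0.3],
    [0,0,0.4],
    [0,0,0.4]
  ],
  "dr": [
    [0,0,0],
    [0,0,0],
    [0,0,0],
    [0,0,0],
    [0,0,0]
  ],
  "jaw": [0.4,0.4,0.4,0.4,0.4]
}}

```text
time: 33.77
tool_pos: [0.6721, -0.1636, 0.1746]
tool_rot: [-3.13, 0.01, -2.624]
contact_force: [1.9, -0.4, 0.5]
opening: 0.0654
grip_force: 25.0
```

Emit:
{"api": "apply_moves", "payload": {
  "delta_pos": [
    [-0.05,0.04,0],
    [-0.1,0.08,0],
    [-0.15,0.12,0],
    [-0.19,0.157,0],
    [-0.19,0.157,0],
    [-0.19,0.157,0]
  ],
  "dr": [
    [0,0,-0.2],
    [0,0,-0.4],
    [0,0,-0.6],
    [0,0,-0.8],
    [0,0,-1],
    [0,0,-1]
  ],
  "jaw": [0.4,0.4,0.4,0.4,0.4,0.4]
}}

```text
time: 34.27
tool_pos: [0.5915, -0.0986, 0.1646]
tool_rot: [3.141, -0.0, -3.126]
contact_force: [1.0, 0.2, -0.7]
opening: 0.0655
grip_force: 25.0
```

Emit:
{"api": "apply_moves", "payload": {
  "delta_pos": [
    [0,0,0],
    [0,0,0],
    [0,0,0],
    [0,0,0],
    [0,0,0]
  ],
  "dr": [
    [0,0,-0.216],
    [0,0,-0.216],
    [0,0,-0.216],
    [0,0,-0.216],
    [0,0,-0.216]
  ],
  "jaw": [0.4,0.4,0.4,0.4,0.4]
}}

```text
time: 34.68
tool_pos: [0.5924, -0.0997, 0.1644]
tool_rot: [3.141, -0.0, 3.054]
contact_force: [0.0, 0.5, -1.5]
opening: 0.0655
grip_force: 25.0
```

```bash
python3 - <<'E'
from h import *
im,c=look('bay2.png')
for k in conts(mask(im,*BL),200,285): pr(k.min(0),k.max(0),*wrect(c,k,.036))
E
```

```text
34.7333 [ 0.5924 -0.0997  0.1644] [ 3.1415 -0.0002  3.053 ] 0.06605041954937742 24.999502301216125
[251. 180.] [392. 284.] [ 0.6007 -0.1002] (124.86358642578125, 95.7828598022461) 84.91259002685547
[262.   0.] [349. 153.] [ 0.4754 -0.1007] (109.35238647460938, 64.76820373535156) -5.0974273681640625
```

Emit:
{"api": "apply_moves", "payload": {
  "delta_pos": [
    [-0.1,0,0],
    [-0.2,0,0],
    [-0.301,0,0],
    [-0.301,0,-0.1],
    [-0.301,0,-0.2],
    [-0.301,0,-0.22],
    [-0.301,0,-0.22],
    [-0.301,0,-0.22]
  ],
  "dr": [
    [0,0,0],
    [0,0,0],
    [0,0,0],
    [0,0,0],
    [0,0,0],
    [0,0,0],
    [0,0,0],
    [0,0,0]
  ],
  "jaw": [0.4,0.4,0.4,0.4,0.4,0.4,0.4,0.4]
}}

```text
time: 35.4
tool_pos: [0.4727, -0.0997, 0.0773]
tool_rot: [3.142, 0.0, 3.052]
contact_force: [0.4, -0.3, -0.5]
opening: 0.0656
grip_force: 25.0
```

Emit:
{"api": "apply_moves", "payload": {
  "delta_pos": [
    [0,0,-0.04],
    [0,0,-0.07],
    [0,0,-0.08],
    [0,0,-0.085],
    [0,0,-0.085],
    [0,0,-0.085],
    [0,0,-0.085],
    [0,0,-0.085]
  ],
  "dr": [
    [0,0,0],
    [0,0,0],
    [0,0,0],
    [0,0,0],
    [0,0,0],
    [0,0,0],
    [0,0,0],
    [0,0,0]
  ],
  "jaw": [0.4,0.4,0.4,0.4,0.4,0.4,0.4,0.4]
}}

```text
time: 36.07
tool_pos: [0.4723, -0.0996, 0.0433]
tool_rot: [-3.141, 0.001, 3.051]
contact_force: [-0.7, -1.0, -1.2]
opening: 0.0658
grip_force: 25.0
```

Emit:
{"api": "apply_moves", "payload": {
  "delta_pos": [
    [0,0,-0.004],
    [0,0,-0.004],
    [0,0,-0.004],
    [0,0,-0.004],
    [0,0,-0.004],
    [0,0,0.1],
    [0,0,0.2],
    [0,0,0.3]
  ],
  "dr": [
    [0,0,0],
    [0,0,0],
    [0,0,0],
    [0,0,0],
    [0,0,0],
    [0,0,0],
    [0,0,0],
    [0,0,0]
  ],
  "jaw": [0.75,0.8,0.9,1,1,1,1,1]
}}

```text
time: 36.73
tool_pos: [0.4713, -0.0992, 0.1637]
tool_rot: [3.141, -0.002, 3.051]
contact_force: [2.3, -0.5, 0.2]
opening: 0.0916
grip_force: 0.0
```

Emit:
{"api": "apply_moves", "payload": {
  "delta_pos": [
    [0,0.05,0.1],
    [-0.05,0.15,0.1],
    [-0.096,0.515,0.1],
    [-0.096,0.515,0.1],
    [-0.096,0.515,0.1],
    [-0.096,0.515,0.1],
    [-0.096,0.515,0.1],
    [-0.096,0.515,0.1]
  ],
  "dr": [
    [0,0,-0.1],
    [0,0,-0.344],
    [0,0,-0.344],
    [0,0,-0.344],
    [0,0,-0.344],
    [0,0,-0.344],
    [0,0,-0.344],
    [0,0,-0.344]
  ],
  "jaw": [1,1,1,1,1,1,1,1]
}}

```text
time: 37.4
tool_pos: [0.4331, 0.1077, 0.2027]
tool_rot: [-3.142, 0.0, 2.883]
contact_force: [-0.7, -0.1, -0.5]
opening: 0.0923
grip_force: 0.0
```

Emit:
{"api": "apply_moves", "payload": {
  "delta_pos": [
    [-0.096,0.515,0],
    [-0.096,0.515,0],
    [-0.096,0.515,0],
    [-0.096,0.515,0],
    [-0.096,0.515,-0.06],
    [-0.096,0.515,-0.12],
    [-0.096,0.515,-0.12],
    [-0.096,0.515,-0.12]
  ],
  "dr": [
    [0,0,0],
    [0,0,0],
    [0,0,0],
    [0,0,0],
    [0,0,0],
    [0,0,0],
    [0,0,0],
    [0,0,0]
  ],
  "jaw": [1,1,1,1,1,1,1,1]
}}

```text
time: 38.07
tool_pos: [0.3948, 0.3113, 0.1536]
tool_rot: [-3.139, -0.002, 2.879]
contact_force: [-0.3, 0.4, 0.6]
opening: 0.0917
grip_force: 0.0
```

```bash
python3 - <<'E'
from h import *
im,c=plates('pd.png')
E
```

```text
38.1167 [0.3958 0.3113 0.1549] [-3.1407 -0.0003  2.8782] 0.09154829737387296 0.0
blue [291. 156.] [363. 275.] [0.393  0.3168] (111.48014068603516, 62.998016357421875) -15.079475402832031 dyaw from cradle -0.17330203877520922
```

Emit:
{"api": "apply_moves", "payload": {
  "delta_pos": [
    [-0.006,0.013,-0.1],
    [-0.006,0.013,-0.2],
    [-0.006,0.013,-0.28],
    [-0.006,0.013,-0.33],
    [-0.006,0.013,-0.374],
    [-0.006,0.013,-0.374],
    [-0.006,0.013,-0.374],
    [-0.006,0.013,-0.374]
  ],
  "dr": [
    [0,0,0],
    [0,0,0],
    [0,0,0],
    [0,0,0],
    [0,0,0],
    [0,0,0],
    [0,0,0],
    [0,0,0]
  ],
  "jaw": [1,1,1,1,1,1,1,1]
}}

```text
time: 38.78
tool_pos: [0.3945, 0.3177, 0.0069]
tool_rot: [3.139, 0.002, 2.878]
contact_force: [0.3, -0.1, 0.4]
opening: 0.0921
grip_force: 0.0
```

Emit:
{"api": "apply_moves", "payload": {
  "delta_pos": [
    [0,0,0],
    [0,0,0],
    [0,0,0],
    [0,0,0],
    [0,0,0],
    [0,0,0],
    [0,0,0]
  ],
  "dr": [
    [0,0,0],
    [0,0,0],
    [0,0,0],
    [0,0,0],
    [0,0,0],
    [0,0,0],
    [0,0,0]
  ],
  "jaw": [0.4,0.4,0.4,0.4,0.4,0.4,0.4]
}}

```text
time: 39.37
tool_pos: [0.3928, 0.3179, 0.0055]
tool_rot: [3.141, 0.0, 2.88]
contact_force: [-1.9, -1.5, 5.5]
opening: 0.0653
grip_force: 25.0
```

Emit:
{"api": "apply_moves", "payload": {
  "delta_pos": [
    [0,0,0.1],
    [0,0,0.2],
    [0,0,0.3],
    [0,0,0.4],
    [0,0,0.52],
    [0,0,0.52]
  ],
  "dr": [
    [0,0,0],
    [0,0,0],
    [0,0,0],
    [0,0,0],
    [0,0,0],
    [0,0,0]
  ],
  "jaw": [0.4,0.4,0.4,0.4,0.4,0.4]
}}

```text
time: 39.87
tool_pos: [0.3951, 0.3194, 0.22]
tool_rot: [3.133, 0.008, 2.88]
contact_force: [1.3, 0.3, -1.1]
opening: 0.0656
grip_force: 25.0
```

Emit:
{"api": "apply_moves", "payload": {
  "delta_pos": [
    [0.02,-0.1,0],
    [0.04,-0.2,0],
    [0.06,-0.3,0],
    [0.08,-0.4,0],
    [0.09,-0.5,0],
    [0.1,-0.6,0],
    [0.1,-0.6,0],
    [0.1,-0.6,0]
  ],
  "dr": [
    [0,0,0.1],
    [0,0,0.2],
    [0,0,0.3],
    [0,0,0.345],
    [0,0,0.345],
    [0,0,0.345],
    [0,0,0.345],
    [0,0,0.345]
  ],
  "jaw": [0.4,0.4,0.4,0.4,0.4,0.4,0.4,0.4]
}}

```text
time: 40.53
tool_pos: [0.4326, 0.0758, 0.2124]
tool_rot: [3.142, -0.001, 3.047]
contact_force: [-0.4, 0.2, -1.6]
opening: 0.0655
grip_force: 25.0
```

Emit:
{"api": "apply_moves", "payload": {
  "delta_pos": [
    [0.04,-0.1,0],
    [0.07,-0.2,0],
    [0.09,-0.3,0],
    [0.098,-0.444,0],
    [0.098,-0.444,-0.09],
    [0.098,-0.444,-0.18],
    [0.098,-0.444,-0.28],
    [0.098,-0.444,-0.28]
  ],
  "dr": [
    [0,0,0],
    [0,0,0],
    [0,0,0],
    [0,0,0],
    [0,0,0],
    [0,0,0],
    [0,0,0],
    [0,0,0]
  ],
  "jaw": [0.4,0.4,0.4,0.4,0.4,0.4,0.4,0.4]
}}

```text
time: 41.2
tool_pos: [0.4673, -0.0973, 0.0944]
tool_rot: [3.137, -0.013, 3.052]
contact_force: [-2.0, 0.4, -2.5]
opening: 0.0655
grip_force: 25.0
```

Emit:
{"api": "apply_moves", "payload": {
  "delta_pos": [
    [0,0,0],
    [0,0,0],
    [0,0,0]
  ],
  "dr": [
    [0,0,0],
    [0,0,0],
    [0,0,0]
  ],
  "jaw": [0.4,0.4,0.4]
}}

```text
time: 41.45
tool_pos: [0.4736, -0.0997, 0.1034]
tool_rot: [-3.141, 0.004, 3.053]
contact_force: [-0.2, -0.2, -1.1]
opening: 0.0653
grip_force: 25.0
```

```bash
python3 - <<'E'
from h import *
s=telemetry.observe(); pr(s['tool_pos'],s['tool_rot'])
E
```

```text
[ 0.4736 -0.0997  0.1034] [-3.1405  0.0043  3.0532]
```

Emit:
{"api": "apply_moves", "payload": {
  "delta_pos": [
    [-0.001,0,-0.05],
    [-0.001,0,-0.09],
    [-0.001,0,-0.11],
    [-0.001,0,-0.118],
    [-0.001,0,-0.12],
    [-0.001,0,-0.12],
    [-0.001,0,-0.12],
    [-0.001,0,-0.12]
  ],
  "dr": [
    [0,0,0],
    [0,0,0],
    [0,0,0],
    [0,0,0],
    [0,0,0],
    [0,0,0],
    [0,0,0],
    [0,0,0]
  ],
  "jaw": [0.4,0.4,0.4,0.4,0.4,0.4,0.4,0.4]
}}

```text
time: 42.12
tool_pos: [0.4721, -0.1, 0.0539]
tool_rot: [-3.141, 0.002, 3.052]
contact_force: [-0.5, -0.2, -0.8]
opening: 0.0655
grip_force: 25.0
```

Emit:
{"api": "apply_moves", "payload": {
  "delta_pos": [
    [0,0,-0.002],
    [0,0,-0.002],
    [0,0,-0.002],
    [0,0,-0.002],
    [0,0,-0.002],
    [0,0,0.1],
    [0,0,0.2],
    [0,0,0.3]
  ],
  "dr": [
    [0,0,0],
    [0,0,0],
    [0,0,0],
    [0,0,0],
    [0,0,0],
    [0,0,0],
    [0,0,0],
    [0,0,0]
  ],
  "jaw": [0.75,0.8,0.9,1,1,1,1,1]
}}

```text
time: 42.78
tool_pos: [0.4709, -0.0996, 0.1741]
tool_rot: [3.141, -0.002, 3.052]
contact_force: [1.0, -0.6, -0.5]
opening: 0.0918
grip_force: 0.0
```

Emit:
{"api": "apply_moves", "payload": {
  "delta_pos": [
    [0.22,-0.3,0.2],
    [0.22,-0.3,0.2],
    [0.22,-0.3,0.2],
    [0.22,-0.3,0.2],
    [0.22,-0.3,0.2],
    [0.22,-0.3,0.2],
    [0.22,-0.3,0.2],
    [0.22,-0.3,0.2]
  ],
  "dr": [
    [0,0,0],
    [0,0,0],
    [0,0,0],
    [0,0,0],
    [0,0,0],
    [0,0,0],
    [0,0,0],
    [0,0,0]
  ],
  "jaw": [1,1,1,1,1,1,1,1]
}}

```text
time: 43.45
tool_pos: [0.5585, -0.2185, 0.2519]
tool_rot: [3.14, -0.003, 3.052]
contact_force: [-0.0, 1.0, 1.3]
opening: 0.0919
grip_force: 0.0
```

```bash
python3 - <<'E'
from h import *
im,c=look('sc1.png')
for k in conts(mask(im,*BL),200,285): pr(k.min(0),k.max(0),*wrect(c,k,.06))
E
```

```text
43.5 [ 0.5586 -0.2185  0.2522] [ 3.1404 -0.0022  3.0527] 0.09169701177027222 0.0
[390.  51.] [473. 173.] [ 0.473  -0.1043] (112.60714721679688, 72.40067291259766) -5.168815612792969
```

View pics/sc1.png

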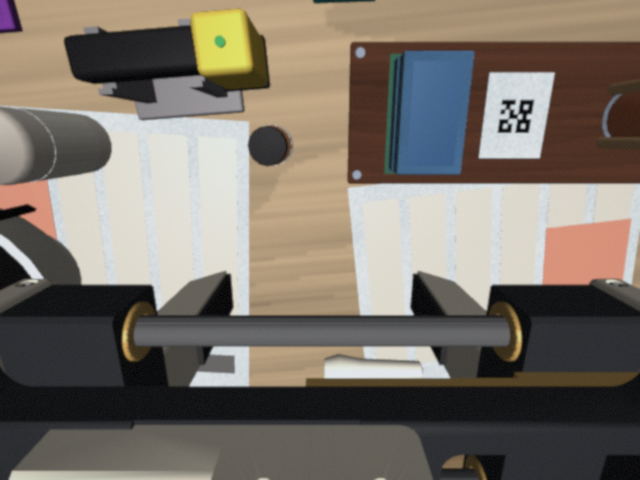

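The plate pile is flush and centred on the felt at (420,110), with no other blue plate left out. The scanner sits on its rest with the head top at (222,44) and the handle running left to (70,57). I'll get a rough position from these.

```bash
python3 - <<'E'
from h import *
c=cc('sc1.png'); pr(onz(c,[(222,42)],.12),onz(c,[(68,45),(190,35),(80,80),(200,72)],.113))
ca=loadc('w1c.npy');pr('tri dot',*tri(ca,(59,116),c,(220,41)))
E
```

```text
[[ 0.4074 -0.2811  0.12  ]] [[ 0.3967 -0.4039  0.113 ]
 [ 0.3985 -0.3069  0.113 ]
 [ 0.4224 -0.4019  0.113 ]
 [ 0.4252 -0.3041  0.113 ]]
tri dot [ 0.4069 -0.2822  0.1217] 0.00028484904673235464
```

Emit:
{"api": "apply_moves", "payload": {
  "delta_pos": [
    [-0.37,-0.2,0.02],
    [-0.37,-0.2,0.02],
    [-0.37,-0.2,0.02],
    [-0.37,-0.2,0.02],
    [-0.37,-0.2,0.02],
    [-0.37,-0.2,0.02]
  ],
  "dr": [
    [0,0,-1],
    [0,0,-1],
    [0,0,-1],
    [0,0,-1],
    [0,0,-1],
    [0,0,-1]
  ],
  "jaw": [1,1,1,1,1,1]
}}

```text
time: 44.0
tool_pos: [0.4097, -0.2998, 0.2613]
tool_rot: [3.141, -0.0, 2.549]
contact_force: [-0.4, 0.2, 0.5]
opening: 0.0913
grip_force: 0.0
```

Emit:
{"api": "apply_moves", "payload": {
  "delta_pos": [
    [0,-0.1,0],
    [0,-0.1,0],
    [0,-0.1,0],
    [0,-0.1,0],
    [0,-0.1,0]
  ],
  "dr": [
    [0,0,-1],
    [0,0,-1],
    [0,0,-1],
    [0,0,-1],
    [0,0,-1]
  ],
  "jaw": [1,1,1,1,1]
}}

```text
time: 44.42
tool_pos: [0.4125, -0.3385, 0.2605]
tool_rot: [3.141, -0.001, 2.05]
contact_force: [-0.2, 1.2, 0.0]
opening: 0.0915
grip_force: 0.0
```

Emit:
{"api": "apply_moves", "payload": {
  "delta_pos": [
    [0,0,0],
    [0,0,0],
    [0,0,0],
    [0,0,0],
    [0,0,0],
    [0,0,0]
  ],
  "dr": [
    [0,0,-0.96],
    [0,0,-0.96],
    [0,0,-0.96],
    [0,0,-0.96],
    [0,0,-0.96],
    [0,0,-0.96]
  ],
  "jaw": [1,1,1,1,1,1]
}}

```text
time: 44.92
tool_pos: [0.4121, -0.339, 0.2609]
tool_rot: [3.142, -0.0, 1.58]
contact_force: [-0.6, -0.2, 0.1]
opening: 0.0918
grip_force: 0.0
```

```bash
python3 - <<'E'
from h import *
im,c=look('sc2.png')
E
```

```text
44.9667 [ 0.412  -0.3391  0.2609] [ 3.1415 -0.0003  1.5788] 0.09182997776471076 0.0
```

View pics/sc2.png

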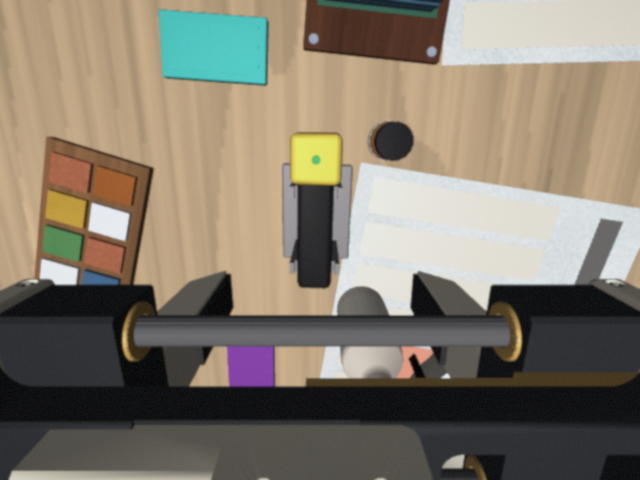

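The scanner is seen from directly above, with the head at (316,158) and the handle running down to (314,286). Its axis is nearly along the image vertical (+y).

```bash
python3 - <<'E'
from h import *
im=cv2.imread('pics/sc2.png');c=cc('sc2.png');g=cv2.cvtColor(im,cv2.COLOR_BGR2GRAY)
P=[]
for r in range(192,232,3):
    x=np.where(g[r,296:336]<45)[0]+296; P.append(onz(c,((x.min()+x.max())/2,r),.113)[0]); 
    if r%4==0: w=onz(c,[(x.min()-.5,r),(x.max()+.5,r)],.113); pr(r,x.min(),x.max(),w[1]-w[0])
P=np.array(P); b,a=np.polyfit(P[:,1],P[:,0],1); pr('dx/dy',b,'x at -.34',a-b*.34, 'noise',np.std(P[:,0]-a-b*P[:,1]))
x=[k for k in conts(mask(im,(20,120,60),(35,255,255)),300,280)]
for k in x: pr('head',k.min(0),k.max(0),*wrect(c,k,.12))
m=mask(im,(45,120,60),(75,255,255)); ys,xs=np.where(m[140:175,300:335]); pr('dot',onz(c,(xs.mean()+300,ys.mean()+140),.12)[0])
ys=np.where(g[240:300,314]<60)[0]+240; print('handle end row',ys.max()); pr(onz(c,(314,ys.max()),.113),onz(c,(314,ys.max()),.1))
for s in (283,351): pr('base edges',onz(c,(s,180),.008))
E
```

```text
192 299 332 [0.031  0.0002 0.    ]
204 299 331 [0.0304 0.0002 0.    ]
216 299 331 [0.0307 0.0002 0.    ]
228 299 331 [0.031  0.0002 0.    ]
dx/dy 0.010704635652750831 x at -.34 0.4063451114166853 noise 0.00014767052025161054
head [ 46. 190.] [ 87. 227.] [ 0.1818 -0.3281] (35.05671691894531, 27.77914810180664) -17.31792449951172
head [290. 133.] [341. 185.] [ 0.4068 -0.2827] (44.3555793762207, 44.0954704284668) 0.4523310959339142
dot [ 0.4068 -0.283   0.12  ]
handle end row 286
[[ 0.4056 -0.4057  0.113 ]] [[ 0.4054 -0.4118  0.1   ]]
base edges [[ 0.3657 -0.315   0.008 ]]
base edges [[ 0.4481 -0.3144  0.008 ]]
```

Emit:
{"api": "apply_moves", "payload": {
  "delta_pos": [
    [-0.014,-0.008,-0.09],
    [-0.014,-0.008,-0.18],
    [-0.014,-0.008,-0.27],
    [-0.014,-0.008,-0.35],
    [-0.014,-0.008,-0.41],
    [-0.014,-0.008,-0.45],
    [-0.014,-0.008,-0.45],
    [-0.014,-0.008,-0.45]
  ],
  "dr": [
    [0,0,-0.037],
    [0,0,-0.037],
    [0,0,-0.037],
    [0,0,-0.037],
    [0,0,-0.037],
    [0,0,-0.037],
    [0,0,-0.037],
    [0,0,-0.037]
  ],
  "jaw": [1,1,1,1,1,1,1,1],
  "force": 30
}}

```text
time: 45.63
tool_pos: [0.4059, -0.3427, 0.0807]
tool_rot: [-3.141, -0.001, 1.556]
contact_force: [-0.0, -1.1, -0.2]
opening: 0.0918
grip_force: 0.0
```

Emit:
{"api": "apply_moves", "payload": {
  "delta_pos": [
    [0,0,0],
    [0,0,0],
    [0,0,0],
    [0,0,0],
    [0,0,0],
    [0,0,0],
    [0,0,0],
    [0,0,0]
  ],
  "dr": [
    [0,0,0],
    [0,0,0],
    [0,0,0],
    [0,0,0],
    [0,0,0],
    [0,0,0],
    [0,0,0],
    [0,0,0]
  ],
  "jaw": [0.6,0.5,0.45,0.4,0.35,0.3,0.25,0.2]
}}

```text
time: 46.3
tool_pos: [0.4059, -0.3431, 0.0811]
tool_rot: [3.141, 0.0, 1.553]
contact_force: [0.0, -0.1, 0.2]
opening: 0.0429
grip_force: 0.0
```

Emit:
{"api": "apply_moves", "payload": {
  "delta_pos": [
    [0,0,0],
    [0,0,0],
    [0,0,0],
    [0,0,0]
  ],
  "dr": [
    [0,0,0],
    [0,0,0],
    [0,0,0],
    [0,0,0]
  ],
  "jaw": [0.1,0.1,0.1,0.1]
}}

```text
time: 46.63
tool_pos: [0.4059, -0.343, 0.081]
tool_rot: [3.142, -0.0, 1.553]
contact_force: [-0.1, 0.9, 0.9]
opening: 0.0337
grip_force: 30.0
```

Emit:
{"api": "apply_moves", "payload": {
  "delta_pos": [
    [0,0,0.03],
    [0,0,0.07],
    [0,0,0.13],
    [0,0,0.19],
    [0,0,0.215],
    [0,0,0.215],
    [0,0,0.215]
  ],
  "dr": [
    [0,0,0],
    [0,0,0],
    [0,0,0],
    [0,0,0],
    [0,0,0],
    [0,0,0],
    [0,0,0]
  ],
  "jaw": [0.1,0.1,0.1,0.1,0.1,0.1,0.1]
}}

```text
time: 47.22
tool_pos: [0.4057, -0.3428, 0.1665]
tool_rot: [-3.141, -0.0, 1.553]
contact_force: [0.1, -0.2, -2.8]
opening: 0.0342
grip_force: 30.0
```

Emit:
{"api": "apply_moves", "payload": {
  "delta_pos": [
    [0.015,0.06,0],
    [0.03,0.12,0],
    [0.045,0.18,0],
    [0.06,0.24,0],
    [0.075,0.3,0],
    [0.09,0.36,0],
    [0.09,0.36,0],
    [0.09,0.36,0]
  ],
  "dr": [
    [0,0,0],
    [0,0,0],
    [0,0,0],
    [0,0,0],
    [0,0,0],
    [0,0,0],
    [0,0,0],
    [0,0,0]
  ],
  "jaw": [0.1,0.1,0.1,0.1,0.1,0.1,0.1,0.1]
}}

```text
time: 47.88
tool_pos: [0.4413, -0.1976, 0.1655]
tool_rot: [-3.139, -0.002, 1.556]
contact_force: [-0.7, -0.2, -2.5]
opening: 0.0339
grip_force: 30.0
```

Emit:
{"api": "apply_moves", "payload": {
  "delta_pos": [
    [0.016,0.06,0],
    [0.032,0.12,0],
    [0.048,0.18,0],
    [0.064,0.24,0],
    [0.08,0.3,0],
    [0.095,0.36,0],
    [0.095,0.36,0],
    [0.095,0.36,0]
  ],
  "dr": [
    [0,0,0],
    [0,0,0],
    [0,0,0],
    [0,0,0],
    [0,0,0],
    [0,0,0],
    [0,0,0],
    [0,0,0]
  ],
  "jaw": [0.1,0.1,0.1,0.1,0.1,0.1,0.1,0.1]
}}

```text
time: 48.55
tool_pos: [0.4796, -0.0549, 0.166]
tool_rot: [-3.14, 0.0, 1.555]
contact_force: [-0.9, 0.3, -2.3]
opening: 0.0339
grip_force: 30.0
```

Emit:
{"api": "apply_moves", "payload": {
  "delta_pos": [
    [0,0,0],
    [0,0,0],
    [0,0,0]
  ],
  "dr": [
    [0,0,0],
    [0,0,0],
    [0,0,0]
  ],
  "jaw": [0.1,0.1,0.1]
}}

```text
time: 48.8
tool_pos: [0.4797, -0.0562, 0.1668]
tool_rot: [-3.141, 0.0, 1.552]
contact_force: [-0.1, -1.0, -2.5]
opening: 0.0337
grip_force: 30.0
```

```bash
python3 - <<'E'
from h import *
im,c=look('scan.png')
for k in conts(mask(im,(20,120,60),(35,255,255)),300,290): pr('head',k.min(0),k.max(0),*wrect(c,k,.206))
p=onz(c,[(316,k0) for k0 in (200,)],.206)
S,cs=shot('scene','scene_scan.png'); D,cd=shot('side','side_scan.png')
S=cv2.cvtColor(S,cv2.COLOR_RGB2BGR);D=cv2.cvtColor(D,cv2.COLOR_RGB2BGR)
cv2.imwrite('pics/both.png',np.hstack([cv2.resize(S[170:290,240:440],(400,240)),cv2.resize(D[180:300,200:400],(400,240))]))
E
```

```text
48.85 [ 0.4797 -0.056   0.1669] [-3.1414  0.0001  1.5517] 0.03366088043832432 29.993018209934235
head [257. 118.] [385. 240.] [0.481  0.0048] (43.78870391845703, 42.634681701660156) -1.156982421875
```

View pics/both.png

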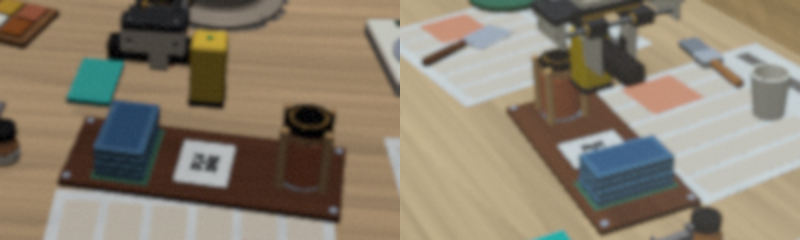

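The scanner head is level at (0.481, 0.0048), over the code at (0.481, 0.005), with the stack and four-plate pile intact. Now I'll hold it there.

Emit:
{"api": "apply_moves", "payload": {
  "delta_pos": [
    [0,0,0],
    [0,0,0],
    [0,0,0],
    [0,0,0],
    [0,0,0],
    [0,0,0],
    [0,0,0],
    [0,0,0]
  ],
  "dr": [
    [0,0,0],
    [0,0,0],
    [0,0,0],
    [0,0,0],
    [0,0,0],
    [0,0,0],
    [0,0,0],
    [0,0,0]
  ],
  "jaw": [0.1,0.1,0.1,0.1,0.1,0.1,0.1,0.1]
}}

```text
time: 49.62
tool_pos: [0.4799, -0.055, 0.1671]
tool_rot: [3.141, 0.0, 1.553]
contact_force: [0.2, -0.9, -2.5]
opening: 0.034
grip_force: 30.0
```

Emit:
{"api": "apply_moves", "payload": {
  "delta_pos": [
    [0,0,0],
    [0,0,0],
    [0,0,0],
    [0,0,0],
    [0,0,0],
    [0,0,0],
    [0,0,0],
    [0,0,0]
  ],
  "dr": [
    [0,0,0],
    [0,0,0],
    [0,0,0],
    [0,0,0],
    [0,0,0],
    [0,0,0],
    [0,0,0],
    [0,0,0]
  ],
  "jaw": [0.1,0.1,0.1,0.1,0.1,0.1,0.1,0.1]
}}

```text
time: 50.28
tool_pos: [0.4799, -0.055, 0.1671]
tool_rot: [3.142, -0.0, 1.553]
contact_force: [0.6, -0.3, -1.8]
opening: 0.0335
grip_force: 30.0
```

Emit:
{"api": "apply_moves", "payload": {
  "delta_pos": [
    [0,0,0],
    [0,0,0],
    [0,0,0],
    [0,0,0],
    [0,0,0],
    [0,0,0],
    [0,0,0],
    [0,0,0]
  ],
  "dr": [
    [0,0,0],
    [0,0,0],
    [0,0,0],
    [0,0,0],
    [0,0,0],
    [0,0,0],
    [0,0,0],
    [0,0,0]
  ],
  "jaw": [0.1,0.1,0.1,0.1,0.1,0.1,0.1,0.1]
}}

```text
time: 50.95
tool_pos: [0.4799, -0.055, 0.167]
tool_rot: [3.142, -0.0, 1.553]
contact_force: [1.1, -0.1, -2.8]
opening: 0.0339
grip_force: 30.0
```

Emit:
{"api": "apply_moves", "payload": {
  "delta_pos": [
    [0,0,0],
    [0,0,0],
    [0,0,0],
    [0,0,0],
    [0,0,0],
    [0,0,0],
    [0,0,0],
    [0,0,0]
  ],
  "dr": [
    [0,0,0],
    [0,0,0],
    [0,0,0],
    [0,0,0],
    [0,0,0],
    [0,0,0],
    [0,0,0],
    [0,0,0]
  ],
  "jaw": [0.1,0.1,0.1,0.1,0.1,0.1,0.1,0.1]
}}

```text
time: 51.62
tool_pos: [0.4799, -0.055, 0.1671]
tool_rot: [3.142, 0.0, 1.553]
contact_force: [0.8, -0.4, -3.1]
opening: 0.0338
grip_force: 30.0
```

Emit:
{"api": "apply_moves", "payload": {
  "delta_pos": [
    [-0.016,-0.06,0],
    [-0.032,-0.12,0],
    [-0.048,-0.18,0],
    [-0.064,-0.24,0],
    [-0.08,-0.3,0],
    [-0.095,-0.36,0],
    [-0.095,-0.36,0],
    [-0.095,-0.36,0]
  ],
  "dr": [
    [0,0,0],
    [0,0,0],
    [0,0,0],
    [0,0,0],
    [0,0,0],
    [0,0,0],
    [0,0,0],
    [0,0,0]
  ],
  "jaw": [0.1,0.1,0.1,0.1,0.1,0.1,0.1,0.1]
}}

```text
time: 52.28
tool_pos: [0.4416, -0.2, 0.167]
tool_rot: [3.142, -0.0, 1.551]
contact_force: [0.5, 0.9, -3.0]
opening: 0.0334
grip_force: 30.0
```

Emit:
{"api": "apply_moves", "payload": {
  "delta_pos": [
    [-0.015,-0.06,0],
    [-0.03,-0.12,0],
    [-0.045,-0.18,0],
    [-0.06,-0.24,0],
    [-0.075,-0.3,0],
    [-0.09,-0.36,0],
    [-0.09,-0.36,0],
    [-0.09,-0.36,0]
  ],
  "dr": [
    [0,0,0],
    [0,0,0],
    [0,0,0],
    [0,0,0],
    [0,0,0],
    [0,0,0],
    [0,0,0],
    [0,0,0]
  ],
  "jaw": [0.1,0.1,0.1,0.1,0.1,0.1,0.1,0.1]
}}

```text
time: 52.95
tool_pos: [0.4059, -0.3429, 0.1667]
tool_rot: [-3.141, -0.001, 1.552]
contact_force: [-0.8, 1.1, -2.8]
opening: 0.0342
grip_force: 30.0
```

Emit:
{"api": "apply_moves", "payload": {
  "delta_pos": [
    [0,0,0],
    [0,0,0],
    [0,0,-0.05],
    [0,0,-0.1],
    [0,0,-0.15],
    [0,0,-0.18],
    [0,0,-0.18],
    [0,0,-0.18]
  ],
  "dr": [
    [0,0,0],
    [0,0,0],
    [0,0,0],
    [0,0,0],
    [0,0,0],
    [0,0,0],
    [0,0,0],
    [0,0,0]
  ],
  "jaw": [0.1,0.1,0.1,0.1,0.1,0.1,0.1,0.1]
}}

```text
time: 53.62
tool_pos: [0.4062, -0.342, 0.095]
tool_rot: [-3.141, -0.001, 1.555]
contact_force: [0.3, -0.1, -2.5]
opening: 0.034
grip_force: 30.0
```

Lowering the last 14 mm, then releasing slowly and retreating.

Emit:
{"api": "apply_moves", "payload": {
  "delta_pos": [
    [0,0,-0.015],
    [0,0,-0.025],
    [0,0,-0.033],
    [0,0,-0.035],
    [0,0,-0.035],
    [0,0,-0.035],
    [0,0,-0.035],
    [0,0,-0.035]
  ],
  "dr": [
    [0,0,0],
    [0,0,0],
    [0,0,0],
    [0,0,0],
    [0,0,0],
    [0,0,0],
    [0,0,0],
    [0,0,0]
  ],
  "jaw": [0.1,0.1,0.1,0.1,0.1,0.1,0.1,0.1]
}}

```text
time: 54.28
tool_pos: [0.4059, -0.3432, 0.0812]
tool_rot: [3.141, 0.0, 1.553]
contact_force: [-0.4, -0.3, -2.1]
opening: 0.0335
grip_force: 30.0
```

Emit:
{"api": "apply_moves", "payload": {
  "delta_pos": [
    [0,0,0],
    [0,0,0],
    [0,0,0],
    [0,0,0],
    [0,0,0],
    [0,0,0],
    [0,0,0],
    [0,0,0]
  ],
  "dr": [
    [0,0,0],
    [0,0,0],
    [0,0,0],
    [0,0,0],
    [0,0,0],
    [0,0,0],
    [0,0,0],
    [0,0,0]
  ],
  "jaw": [0.4,0.5,0.6,0.7,0.8,0.9,0.9,0.9]
}}

```text
time: 54.95
tool_pos: [0.4059, -0.3431, 0.0811]
tool_rot: [3.142, 0.0, 1.553]
contact_force: [0.3, -0.5, -0.7]
opening: 0.0788
grip_force: 0.0
```

Emit:
{"api": "apply_moves", "payload": {
  "delta_pos": [
    [0,0,0.06],
    [0,0,0.14],
    [0,0,0.24],
    [0,0,0.34],
    [0,0,0.45],
    [0,0,0.45],
    [0,0,0.45],
    [0,0,0.45]
  ],
  "dr": [
    [0,0,0],
    [0,0,0],
    [0,0,0],
    [0,0,0],
    [0,0,0],
    [0,0,0],
    [0,0,0],
    [0,0,0]
  ],
  "jaw": [0.9,0.9,0.9,0.9,0.9,0.9,0.9,0.9]
}}

```text
time: 55.62
tool_pos: [0.4056, -0.3427, 0.2604]
tool_rot: [-3.141, -0.0, 1.553]
contact_force: [-0.7, 0.8, -0.3]
opening: 0.0824
grip_force: 0.0
```

```bash
python3 - <<'E'
from h import *
im,c=look('end.png'); g=cv2.cvtColor(im,cv2.COLOR_BGR2GRAY)
for k in conts(mask(im,(20,120,60),(35,255,255)),600,280): pr('head',k.min(0),k.max(0),*wrect(c,k,.12))
hd=[k for k in conts(mask(im,(20,120,60),(35,255,255)),600,280) if abs(k[:,0].mean()-316)<50]
q=proj(c,[[.4068,-.2827,.12]]); pr('expected',q)
S,cs=shot('scene','sce.png'); D,cd=shot('side','sde.png')
for n,I,a in(('S',S,'scene_scan.png'),('D',D,'side_scan.png')):
    I=cv2.cvtColor(I,cv2.COLOR_RGB2BGR); A=cv2.imread('pics/'+a)
    # scanner compare with the start
    B=cv2.imread('pics/'+('scene0.png' if n=='S' else 'side0.png'))
    x0,x1,y0,y1=(190,260,185,240) if n=='S' else (310,375,265,360)
    for nm,J in(('start',B),('end',I)):
        m=mask(J,(20,120,60),(35,255,255)); ys,xs=np.where(m[y0:y1,x0:x1]); pr(n,nm,xs.mean()+x0,ys.mean()+y0,len(xs))
    for nm,J in(('mid',A),('end',I)):
        for k in conts(mask(J,*BL),600,400): pr(n,nm,'blue',k.mean(0),k.min(0),k.max(0))
E
```

```text
55.6667 [ 0.4053 -0.3424  0.2595] [-3.1398 -0.002   1.5533] 0.08240331617885703 0.0
head [ 52. 194.] [ 93. 230.] [ 0.1807 -0.3291] (35.080474853515625, 27.774261474609375) -17.537261962890625
head [296. 129.] [347. 181.] [ 0.407 -0.283] (44.202476501464844, 43.74004364013672) -1.05877685546875
expected [[321.21   155.1511]]
S start 240.53169014084506 206.64788732394365 568
S end 240.46869409660107 206.58318425760285 559
S mid blue [302.9286 239.4911] [288. 221.] [318. 258.]
S mid blue [151.2089 156.3038] [135. 134.] [163. 186.]
S mid blue [511.5529 101.4941] [485.  79.] [542. 124.]
S end blue [302.9554 239.5179] [288. 221.] [318. 258.]
S end blue [151.0886 156.5316] [135. 134.] [163. 186.]
S end blue [511.4235 101.2882] [485.  79.] [542. 124.]
D start 324.363813229572 287.70428015564204 514
D end 324.51076320939336 287.5812133072407 511
```

The scanner is back within a pixel of its start in both fixed views, and the pile is unchanged, so I'm handing in.

```bash
python3 -c "
from cell import job; print(job.hand_in())"
```

```text
the job is handed in; nothing more can be done
None
```

The gift set is made up on the cradle: canister, cork and lid are stacked in the pocket and all four blue plates are piled flush on the felt. The code was scanned from about 10 cm for over two seconds, the scanner is back on its rest, and the job is handed in at about 56 s; the hand-in returned no verdict.

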